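# Lay out, log and close a smear kit

## Task

Wake the label reader by pulling the knob on its station fully out, then lay every instrument that is here into the kit tray in order of use, each along its own lane and released: pen in the lane at the tray's left end (seen from the robot), then forceps, probe and spatula, leaving the lane of a missing instrument empty. Only then pick up the reader, hold its nose squarely at the upright label of the tray, about 80 mm away and level with it, steady for two seconds, and lay it back on the rubber rest of the station. Last push the knob fully home; leave the other things on the bench where they are.

Things in the scene. Friction and masses are not known exactly. Their poses are not given: they have to be found in the camera images.
- kit_tray: Fixed flat steel tray, 166 (x) x 250 (y) mm, floor 33 mm above the bench, rims 9 mm high on the near and far side only (160 mm between them), open ends. Origin under its centre on the bench; x away from the robot, y left, yaw up to 0.12. Dark lines part it into four lanes along x, 50 mm apart. A plate 90 wide, 4 thick, top 132 mm above the bench, stands on the far rim, label facing the robot.
- lane1 (a point): Centre of the first lane (for the pen), at the +y end of the tray, on the tray floor; axes as the tray's: the lane runs along x.
- lane2 (a point): Centre of the second lane (for the forceps), on the tray floor; axes as the tray's.
- lane3 (a point): Centre of the third lane (for the probe), on the tray floor; axes as the tray's.
- lane4 (a point): Centre of the fourth lane (for the spatula), at the -y end of the tray, on the tray floor; axes as the tray's.
- label (a point): Centre of the paper label (70 x 44 mm, dark bars) on the upright plate, 104 mm above the bench; axes as the tray's, the label faces -x.
- pen: Ball pen, 121 mm long, about 9 mm wide and 9 mm high, loose, lying on the bench; may be absent. Origin at its middle on the underside; its length is its y axis, z up. It does not roll. Grip it across at the middle.
- forceps: Steel forceps, 130 mm long, 12 mm wide and 5 mm high, loose, lying flat; may be absent. Origin at its middle on the underside; its length is its y axis, z up. Grip across at the middle with the fingertips close to the bench.
- probe: Dissecting probe: a dark steel square handle 85 mm long, 10 mm wide and 10 mm high, from y = -69 to +16 mm, and a thin needle to y = +71 mm; loose, may be absent. Origin at the middle of its length on the underside; its length is its y axis (needle at +y), z up. Its centre of mass and grip are on the handle, about 20 mm to -y of the origin.
- spatula: Spatula: a wooden handle 80 mm long, 12 mm wide and 8 mm high, from y = -69 to +11 mm, then a thin neck and a flat steel blade 24 mm wide to y = +69 mm; loose, may be absent. Origin at the middle of its length on the underside; its length is its y axis (blade at +y), z up. Its centre of mass and grip are on the handle, about 20 mm to -y of the origin.
- station: Fixed white reader station, 120 (x) x 130 (y) mm, top 52 mm above the bench. Origin under its centre on the bench; its front with the pull switch faces its -x, towards the robot.
- rest (a point): Centre of the black rubber rest (112 mm along the station's x, 56 mm wide, 3 mm thick), in the middle of the station's top; upper face 55 mm above the bench; axes as the station's. The reader lies along x and overhangs the station a little at both ends.
- switch_knob (a joint): Pull switch on the station's front: 0 is fully home, 0.018 m is fully out (end stops). It slides along the station's -x with about 4 N of friction and stays where it is left.
- knob_cap (a point): Centre of the round black knob cap (30 mm diameter, 18 mm thick along the station's x), 32 mm above the bench, 40 mm in front of the station's face when home; axes as the station's. It moves with the knob and can be gripped from above across the station's y, at its centre.
- reader: Label reader, a loose grey wand 140 mm long (x), 34 mm wide, 28 mm high (nose end 42 mm wide from x = +40 to +70 mm), 0.12 kg; it lies on the rest along the station's x, nose away from the robot. Origin at the middle of its length on the underside; x points to the nose, z up. Grip it across the body at the middle or up to 30 mm behind.
- reader_nose (a point): Centre of the dark window in the reader's nose, 70 mm in front of the reader's origin and 14 mm above its underside; axes as the reader's.
- lab_timer: Bystander: white lab timer 66 x 66 x 20 mm, loose; leave it alone. Origin under its centre.
- reagent_4: Bystander: small reagent bottle, 36 mm diameter, 60 mm high, loose; leave it alone. Origin under its centre.
- petri_dish: Bystander: petri dish, 91 mm diameter, 16 mm high, loose; leave it alone. Origin under its centre.
Mind the look-alikes: they are no part of the job. Leave any pink look-alike of the reader alone.

How it is judged:
On the way, in this order (a step that is already met when the one before it is completed fails the run):
1. the knob is pulled fully out (value of joint switch_knob above 0.015 m), for 0.2 s.
2. every instrument that is here lies along its own lane of the tray, released, with the knob still out (y of pen in the frame of lane1 between -0.014 and 0.014 m and x of pen in the frame of lane1 between -0.019 and 0.019 m and z of pen in the frame of lane1 between -0.003 and 0.006 m and angle between the y axis of each of pen, forceps, probe, spatula and the x axis of kit_tray, either way round below 0.17 rad and linear speed of each of pen, forceps, probe, spatula below 0.02 m/s and contact force between the fingers and pen below 0.1 N and y of forceps in the frame of lane2 between -0.014 and 0.014 m and x of forceps in the frame of lane2 between -0.019 and 0.019 m and z of forceps in the frame of lane2 between -0.003 and 0.006 m and contact force between the fingers and forceps below 0.1 N and y of probe in the frame of lane3 between -0.014 and 0.014 m and x of probe in the frame of lane3 between -0.019 and 0.019 m and z of probe in the frame of lane3 between -0.003 and 0.006 m and contact force between the fingers and probe below 0.1 N and y of spatula in the frame of lane4 between -0.014 and 0.014 m and x of spatula in the frame of lane4 between -0.019 and 0.019 m and z of spatula in the frame of lane4 between -0.003 and 0.006 m and contact force between the fingers and spatula below 0.1 N and value of joint switch_knob above 0.015 m), for 0.2 s.
3. the reader is held steady, its nose squarely at the label, for 1.5 s (x of reader_nose in the frame of label between -0.12 and -0.04 m and y of reader_nose in the frame of label between -0.015 and 0.015 m and z of reader_nose in the frame of label between -0.015 and 0.015 m and angle between the x axis of reader and the x axis of kit_tray, either way round below 0.17 rad and x of reader in the frame of label below -0.1 m and linear speed of reader below 0.03 m/s and angular speed of reader below 0.3 rad/s and value of joint switch_knob above 0.015 m), for 1.5 s.
4. the reader lies on its rest again, released, with the knob still out (x of reader in the frame of rest between -0.025 and 0.025 m and y of reader in the frame of rest between -0.02 and 0.02 m and z of reader in the frame of rest between -0.003 and 0.005 m and angle between the x axis of reader and the x axis of station, either way round below 0.25 rad and contact force between the fingers and reader below 0.1 N and linear speed of reader below 0.02 m/s and value of joint switch_knob above 0.015 m), for 0.2 s.
5. the knob is pushed fully home (value of joint switch_knob below 0.002 m), for 0.2 s.
At the end, for the whole second after the job is handed in: Each present instrument lies flat in its lane (origin within 14 mm of the lane's line, 19 mm of its middle, 0.17 rad), the reader on the rest (within 20 mm across, 25 mm along, 0.25 rad), the knob home (under 2 mm); all released and at rest (y of pen in the frame of lane1 between -0.014 and 0.014 m and x of pen in the frame of lane1 between -0.019 and 0.019 m and z of pen in the frame of lane1 between -0.003 and 0.006 m and angle between the y axis of each of pen, forceps, probe, spatula and the x axis of kit_tray, either way round below 0.17 rad and linear speed of each of pen, forceps, probe, spatula, reader below 0.02 m/s and contact force between the fingers and pen below 0.1 N and y of forceps in the frame of lane2 between -0.014 and 0.014 m and x of forceps in the frame of lane2 between -0.019 and 0.019 m and z of forceps in the frame of lane2 between -0.003 and 0.006 m and contact force between the fingers and forceps below 0.1 N and y of probe in the frame of lane3 between -0.014 and 0.014 m and x of probe in the frame of lane3 between -0.019 and 0.019 m and z of probe in the frame of lane3 between -0.003 and 0.006 m and contact force between the fingers and probe below 0.1 N and y of spatula in the frame of lane4 between -0.014 and 0.014 m and x of spatula in the frame of lane4 between -0.019 and 0.019 m and z of spatula in the frame of lane4 between -0.003 and 0.006 m and contact force between the fingers and spatula below 0.1 N and x of reader in the frame of rest between -0.025 and 0.025 m and y of reader in the frame of rest between -0.02 and 0.02 m and z of reader in the frame of rest between -0.003 and 0.005 m and angle between the x axis of reader and the x axis of station, either way round below 0.25 rad and contact force between the fingers and reader below 0.1 N and value of joint switch_knob below 0.002 m); the robot touches nothing.
It fails at once if a bystander is moved by more than 25 mm (distance of any of lab_timer, reagent_4, petri_dish from where it was at the start of the episode above 0.025 m).
Of pen, forceps, probe, spatula only 3 to 4 are there at a start; the rules pass over those that are not, and their reading is None.
At some moment in a run one of reader may be knocked a few centimetres aside while the robot is not near it.
It also fails if it takes over 208 s, if anything falls off the work surface, if the arm or the gripper's body presses on something with over 40 N, if the wrist force passes 120 N, or if a joint passes its speed limit or range.

## Robot

A 6-joint arm with a two-finger parallel gripper is mounted at the origin on a cart in front of the work surface, level with it; the furniture and walls round the work are solid. World frame = base frame: x ahead of the robot, y to its left, z up, the work surface at z = 0. Lengths are in m, angles in rad, forces in N, time in s.
With the tool pointing down it reaches from about 0.325 to 0.85 m from the base axis. Payload 15.5 kg.
Tool frame: the origin (TCP) lies between the finger pads; the fingertips stand 19 mm ahead of it and the grasp point (between the pads) is the TCP (tcp_to_tips is the z of the fingertips in the tool frame, in m); z points along the fingers, y is the line along which they close (so a half turn about z gives the same grasp; the last joint's range is limited). The gripper opens to 91 mm and grips with 3 to 60 N. Pads are 32 mm wide; open, the fingers measure 118 mm over their backs; the gripper's body (76 mm by 178 mm) begins 60 mm behind the grasp point.
Start: joints at [-1.288, 0.494, 1.345, -0, 1.302, -0.096], TCP at [0.231, -0.581, 0.233] pointing down, gripper open.
Joint ranges: [-2.91, 2.91], [-0.82, 2.16], [0.22, 2.67], [-1.22, 4.37], [0.12, 2.79], [-3.08, 3.08]. Speed limits (rad/s): [1.89, 1.89, 2.57, 3.01, 3.01, 3.01].

## Interface

Orientations are given as a rotation vector (axis times angle).
In Python, from plant import state, camera, hand_in, tcp_to_tips gives the robot as it stands.
- The arm moves only by the tool drive_tool, never from a script. Its argument "commands" is a list of rows, each a list of 7 numbers: the shift along the tool's x, y, z as a fraction of full scale, then the turn, a rotation vector about the tool's x, y, z as a fraction of full scale, then the opening, from -1 (shut) to 1 (fully open). A call has exactly 8 rows; each row shifts and turns the commanded pose from where the row before left it, along the tool's axes as they then stand; what a row does not reach is not made up. Full scale, the value 1, is 200 mm for a shift and 360 degrees for a turn. A row lasts 1/10 s, in which the tool goes at most 50 mm and 8.59 degrees, less where a joint would pass 70% of its speed; a pose out of reach is approached as far as the arm can. A call with a number of a shift or a turn outside -1 to 1 is refused whole. A call with a gripper value outside its range is refused whole. The fingers move at their own pace and stop on an object; "newtons" is the grip in N (left out, the last holds). Time passes only in rows, so rows that do not move let the fingers close, or fill a call up. It gives the time, the measured TCP pose, the force, the opening and the grip force at its end, in the units of the state.
- state(): the state, without advancing time (a new reading comes with each control period).
- camera(name): name is "scene" or "top" or "wrist"; returns a dict with "pixels" (480x640x3 uint8, blue, green, red), "range_z" (480x640 float32, m along the optical axis (not along the pixel's ray), 0 where there is no reading), "fx", "fy", "cx", "cy" (pixels), "k1" (the pictures are not rectified: a ray, as slopes to the right and down, at radius r is drawn at 1 + k1 r^2 times it, then the intrinsics apply), "position" and "rotation" of the camera in the world. Camera axes: x right, y down, z forward; pixel columns grow to the right and rows downward; lengths in m; the calibration is good to about 2 mm. A picture is of the moment at which its call begins.
- hand_in(): hands the job in; it is judged then, once.
The state is a dict: "t": time; "joint_positions": joint angles; "dq": joint speeds; "joint_torque": joint torques, N m; "tcp_pos": TCP position; "tool_rot": TCP orientation; "contact_force": force on the tool from outside, world axes, zero at the start; "moment": the same for the moment, N m; "gripper_width": finger opening in m; "grasp_force": force on a finger pad.
Only numpy, scipy, OpenCV 4.12 (cv2) and the standard library are available. Lean on these libraries where they do the work, as an engineer would, in place of code of your own. Each camera call takes 0.05 s, during which the arm holds its last target. There are 200 camera calls.

## Working session

There is one attempt and no reset: what is moved stays moved. The work goes in short steps, Python scripts to look and compute and a tool call to move; the robot and the scene stay as the last step left them, time stands still between calls to the robot, and variables do not carry over. Pictures are saved under pics/ and viewed, at most 14 in all, crops included, and the job is handed in when it is done.

Besides the shell and the picture viewer there is one more tool, called as a command line: name --pt "numbers of a row" for each row, then --argument value for the rest. drive_tool: Moves the arm, as the interface text tells. Its arguments: {"type":"object","properties":{"commands":{"type":"array","items":{"type":"array","items":{"type":"number","minimum":-1,"maximum":1}}},"newtons":{"type":"number"}},"required":["commands"]}

```bash
mkdir -p pics; ls; cat > h.py <<'E'
import numpy as np, cv2
from plant import state, camera, hand_in, tcp_to_tips
def save(n,c): cv2.imwrite(f'pics/{n}.png',c['pixels'])
def load(n):
    d=np.load(f'{n}.npz'); return {k:d[k] for k in d}
def snap(cam,n):
    c=camera(cam); save(n,c); np.savez(f'{n}.npz',**{k:np.asarray(v) for k,v in c.items()}); return c
def R(c):
    r=np.asarray(c['rotation']); return r if r.shape==(3,3) else cv2.Rodrigues(r.astype(float))[0]
def ray(c,uv):
    K=np.array([[c['fx'],0,c['cx']],[0,c['fy'],c['cy']],[0,0,1]],float)
    uv=np.atleast_2d(np.asarray(uv,float)); d=(uv-[c['cx'],c['cy']])/[c['fx'],c['fy']]
    p=d.copy()
    for _ in range(20): p=d/(1+float(c['k1'])*(p**2).sum(1,keepdims=True))
    return np.c_[p,np.ones(len(p))]
def plane(c,uv,z):
    w=ray(c,uv)@R(c).T; o=np.asarray(c['position']); return o+w*((z-o[2])/w[:,2])[:,None]
def cloud(c):
    v,u=np.mgrid[:480,:640]; r=ray(c,np.c_[u.ravel(),v.ravel()])*np.asarray(c['range_z']).reshape(-1,1)
    return (r@R(c).T+np.asarray(c['position'])).reshape(480,640,3)
E
python3 - <<'E'
from h import *
for n in('scene','top'):
    c=snap(n,n+'0'); print(n,c['position'],R(c).round(3).tolist(),c['fx'],c['k1'])
s=state(); print(s)
print(tcp_to_tips)
E
```

```text
pics
scene [-0.55914213 -0.55460211  0.78150284] [[0.494, -0.406, 0.769], [-0.869, -0.255, 0.424], [0.023, -0.878, -0.479]] 461.8416145171313 -0.048200499367113965
top [0.42970797 0.0741928  1.44946851] [[0.02, -0.996, 0.082], [-1.0, -0.021, -0.004], [0.005, -0.082, -0.997]] 452.8632634908029 -0.02887423665970806
{'t': 0.1, 'joint_positions': array([-1.28849659e+00,  4.94119485e-01,  1.34603360e+00,  2.58367117e-05,
        1.30253996e+00, -9.55069081e-02]), 'dq': array([-0.00078181, -0.00133727, -0.00231484, -0.0008243 ,  0.00101405,
       -0.00135885]), 'joint_torque': array([ 2.85298680e-03, -8.80243635e+01, -3.82544839e+01,  7.06431060e-02,
        4.82345838e-02, -2.70502085e-05]), 'tcp_pos': array([ 0.23047012, -0.58061544,  0.23241092]), 'tool_rot': array([-3.08462976e+00, -5.89717292e-01,  1.22200078e-04]), 'contact_force': array([ 0.26799213, -0.46016293, -0.5178123 ]), 'moment': array([-0.02629579,  0.0145857 ,  0.01273056]), 'grasp_force': 0.0, 'gripper_width': 0.09100818741879121}
0.019
```

View pics/top0.png

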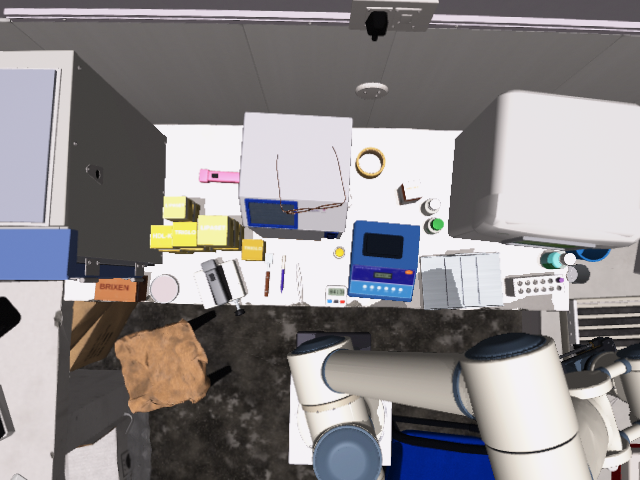

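View pics/scene0.png

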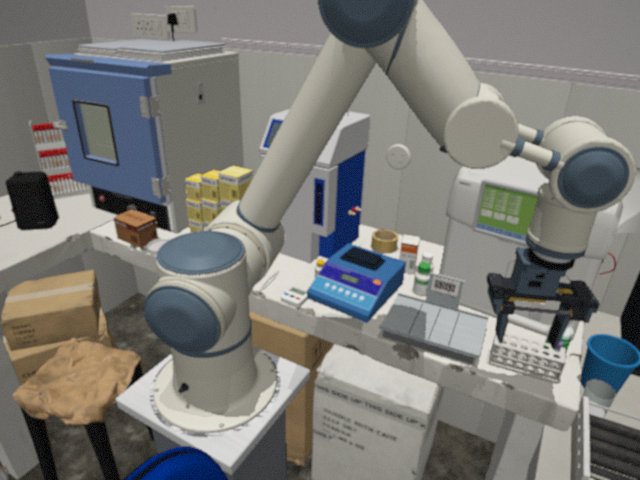

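Top view: station and reader around (220,282), tray around (460,280), long thin objects around (268,275), (282,273) and (298,283), the pink look-alike at (218,176). Zooming in.

```bash
python3 - <<'E'
import cv2
i=cv2.imread('pics/top0.png'); cv2.imwrite('pics/c1.png',cv2.resize(i[225:325,140:360],(792,360),interpolation=cv2.INTER_CUBIC))
E
```

```text
(no output)
```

View pics/c1.png

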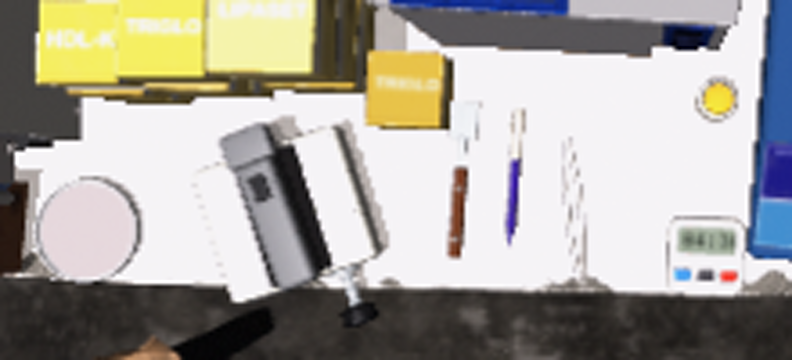

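Objects here: spatula (brown handle) at crop (458,180), pen (purple) at (512,175), forceps (thin steel) at (575,210); no dark square-handled probe seen. Petri dish at (88,228), timer at (705,255) and the station with reader and knob at (355,312). Measuring coarsely, then I'll look closer by wrist.

```bash
python3 - <<'E'
from h import *
c=load('top0')
f=lambda u,v:(140+u/3.6,225+v/3.6)
for n,(p,z) in dict(spat_bladeend=((468,103),.003),spat_handleend=((455,255),.008),pen1=((518,110),.009),pen2=((509,243),.009),for1=((569,138),.005),for2=((577,275),.005),dish=((88,230),.016),timer=((705,255),.02),knob=((358,315),.047),readback=((300,280),.083),readnose=((247,135),.083)).items():
    print(n,plane(c,f(*p),z)[0].round(4))
P=cloud(c)
# tray floor
m=(abs(P[...,2]-.033)<.006); k=np.zeros_like(m); k[240:315,410:512]=1; m&=k
q=P[m][:,:2].astype(np.float32); print('tray',len(q),cv2.minAreaRect(q),np.median(P[m][:,2]))
m=(abs(P[...,2]-.052)<.006); k=np.zeros_like(m); k[250:315,185:255]=1; m&=k
q=P[m][:,:2].astype(np.float32); print('stn',len(q),cv2.minAreaRect(q))
m=(P[...,2]>.07)&(P[...,2]<.1);m&=k
q=P[m][:,:2].astype(np.float32); print('rdr',len(q),cv2.minAreaRect(q),np.median(P[m][:,2]))
i=cv2.imread('pics/top0.png'); cv2.imwrite('pics/c2.png',cv2.resize(i[190:320,330:550],(792,468),interpolation=cv2.INTER_CUBIC))
E
```

```text
spat_bladeend [0.5034 0.2331 0.003 ]
spat_handleend [0.3693 0.2401 0.008 ]
pen1 [0.4978 0.1881 0.009 ]
pen2 [0.3808 0.1929 0.009 ]
for1 [0.4742 0.1426 0.005 ]
for2 [0.3539 0.1327 0.005 ]
dish [0.3843 0.5617 0.016 ]
timer [0.3742 0.0209 0.02  ]
knob [0.3183 0.3169 0.047 ]
readback [0.349  0.3599 0.083 ]
readnose [0.4686 0.4089 0.083 ]
tray 3907 ((0.4504161775112152, -0.3849024772644043), (0.2079421728849411, 0.2816537618637085), 4.406444549560547) 0.03307307341556931
stn 1059 ((0.4144686460494995, 0.393394410610199), (0.2016257792711258, 0.17773011326789856), 77.98167419433594)
rdr 721 ((0.42432618141174316, 0.3743988871574402), (0.1656857132911682, 0.2061832696199417), 1.642393708229065) 0.08101952878955565
```

View pics/c2.png

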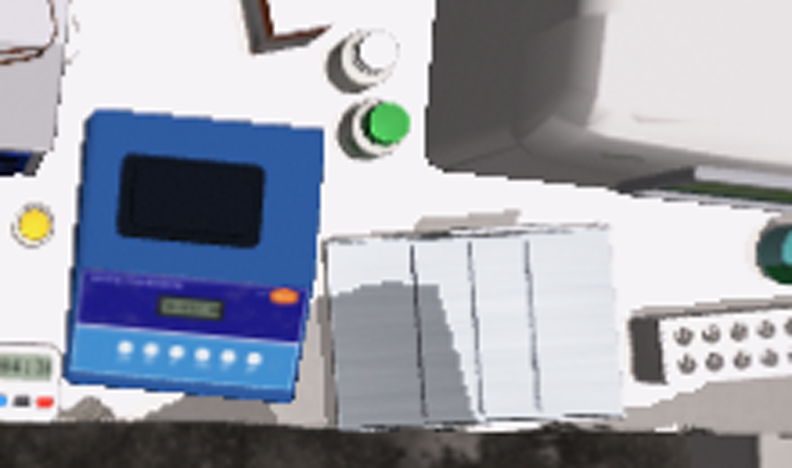

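The tray is at crop (330–620,230–425), with lane lines at about x=420, 476 and 534. The plate stands at the far rim, and the bottles are at (375,50) and (388,122). Candidates in the full frame:
- **Reader:** grey wand (215,282) or pink wand (218,176). I take the grey one on the station.
- **Pen:** purple (282,273).
- **Spatula:** brown handle (267,275).
- **Forceps:** bright steel (299,283).
- **Probe:** no dark handle with a needle, so absent.

Moving over for a close look.

drive_tool --pt "0.105 -0.12 -0.04 0 0 0 1" --pt "0.105 -0.12 -0.04 0 0 0 1" --pt "0.105 -0.12 -0.04 0 0 0 1" --pt "0.105 -0.12 -0.04 0 0 0 1" --pt "0.105 -0.12 -0.04 0 0 0 1" --pt "0.105 -0.12 -0.04 0 0 0 1" --pt "0.105 -0.12 -0.04 0 0 0 1" --pt "0.105 -0.12 -0.04 0 0 0 1"

```text
t: 0.9
tcp_pos: [0.316, -0.3391, 0.297]
tool_rot: [-3.085, -0.589, 0.0]
contact_force: [0.6, -0.5, 0.9]
gripper_width: 0.0915
grasp_force: 0.0
```

drive_tool --pt "0.105 -0.12 -0.04 0 0 0 1" --pt "0.105 -0.12 -0.04 0 0 0 1" --pt "0.105 -0.12 -0.04 0 0 0 1" --pt "0.105 -0.12 -0.04 0 0 0 1" --pt "0.105 -0.12 -0.04 0 0 0 1" --pt "0.105 -0.12 -0.04 0 0 0 1" --pt "0.105 -0.12 -0.04 0 0 0 1" --pt "0.105 -0.12 -0.04 0 0 0 1"

```text
t: 1.7
tcp_pos: [0.4013, -0.0987, 0.3611]
tool_rot: [-3.086, -0.59, 0.0]
contact_force: [0.2, -0.1, -0.3]
gripper_width: 0.0909
grasp_force: 0.0
```

drive_tool --pt "0.08 -0.2 0 0 0 0 1" --pt "0.08 -0.2 0 0 0 0 1" --pt "0.08 -0.2 0 0 0 0 1" --pt "0.08 -0.2 0 0 0 0 1" --pt "0.08 -0.2 0 0 0 0 1" --pt "0.08 -0.2 0 0 0 0 1" --pt "0.08 -0.2 0 0 0 0 1" --pt "0 0 0 0 0 0 1"

```text
t: 2.5
tcp_pos: [0.4014, 0.2055, 0.3606]
tool_rot: [-3.083, -0.597, 0.001]
contact_force: [-0.3, -0.1, -0.0]
gripper_width: 0.0914
grasp_force: 0.0
```

```bash
python3 - <<'E'
from h import *
s=state(); print(s['t'],s['tcp_pos'],s['tool_rot'])
c=snap('wrist','w1'); print(c['position'],R(c).round(3).tolist(),c['fx'],c['k1'])
c=snap('top','top1')
E
```

```text
2.5 [0.40144357 0.2055198  0.36055649] [-3.08332962e+00 -5.96540859e-01  7.18292000e-04]
[0.47476943 0.23559683 0.51143002] [[0.372, -0.891, -0.261], [-0.928, -0.358, -0.104], [-0.001, 0.281, -0.96]] 410.9169590741671 0.012068085183337837
```

View pics/w1.png

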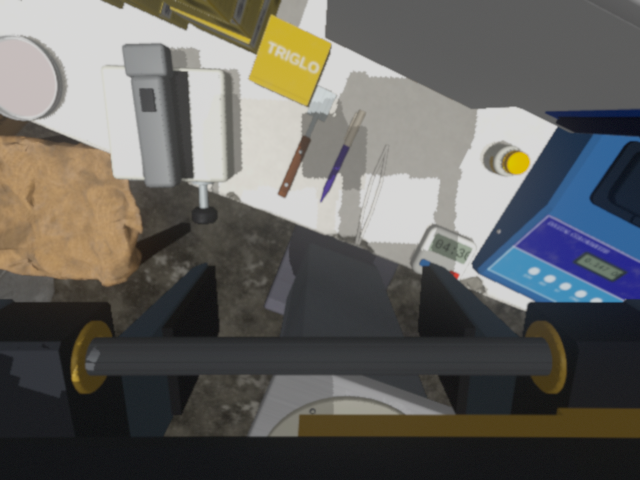

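Wrist view: reader at (150,115) on the station, knob at (204,214), spatula (330,90)-(283,195), pen (361,112)-(323,200), forceps (386,148)-(359,243). Fitting each one precisely.

```bash
python3 - <<'E'
from h import *
c=load('w1'); im=c['pixels']; hsv=cv2.cvtColor(im,cv2.COLOR_BGR2HSV); P=cloud(c)
def roi(m,x0,y0,x1,y1):
    k=np.zeros(m.shape,bool);k[y0:y1,x0:x1]=1;return m&k
def fit(n,m,z):
    v,u=np.nonzero(m); q=plane(c,np.c_[u,v],z)[:,:2]; mu=q.mean(0)
    d=np.linalg.svd(q-mu,full_matrices=False)[2][0]; d*=np.sign(d[0]); t=(q-mu)@d; w=(q-mu)@[-d[1],d[0]]
    r=(t.max()+t.min())/2
    print(n,len(q),'mid',(mu+d*r).round(4),'yaw',np.degrees(np.arctan2(d[1],d[0])).round(1),'len',np.ptp(t).round(4),'wid',np.ptp(w).round(4),'ends',(mu+d*t.min()).round(3),(mu+d*t.max()).round(3))
H,S,V=[hsv[...,i].astype(int) for i in range(3)]
fit('spat handle',roi((S>70)&(H<20),270,125,320,205),.006)
fit('pen purple',roi((S>80)&(H>105)&(H<160),310,130,360,210),.006)
g=cv2.cvtColor(im,cv2.COLOR_BGR2GRAY).astype(int)
z=P[...,2]
print('z bench',np.median(z[150:200,400:440]))
fit('knob',roi((V<60),188,205,220,226),.045)
# reader top by depth, station top
fit('reader',roi((z>.078)&(z<.1),110,35,190,200),.083)
v,u=np.nonzero(roi((z>.075)&(z<.1),110,35,190,200)); q=P[v,u]; print(np.median(q[:,2]),cv2.minAreaRect(q[:,:2].astype(np.float32)))
m=roi((z>.045)&(z<.06),90,50,240,200); q=P[m][:,:2].astype(np.float32); print('station',cv2.minAreaRect(q),cv2.boxPoints(cv2.minAreaRect(q)))
# device heights
ct=load('top1'); T=cloud(ct)
print('blue dev', [np.nanmax(T[230:300,355:415,2]), np.percentile(T[225:295,360:412,2],[5,50,95])])
a=im[80:255,265:405]; b=im[20:235,85:245]
a=cv2.resize(a,(440,550),interpolation=cv2.INTER_CUBIC); cv2.imwrite('pics/c3.png',a)
E
```

```text
spat handle 405 mid [0.4074 0.2423] yaw -2.0 len 0.0767 wid 0.0094 ends [0.369 0.244] [0.446 0.241]
pen purple 250 mid [0.4193 0.1938] yaw -2.5 len 0.0692 wid 0.0068 ends [0.385 0.195] [0.454 0.192]
z bench -0.002072761660533773
knob 364 mid [0.3199 0.3208] yaw -57.5 len 0.0368 wid 0.022 ends [0.31  0.336] [0.33  0.305]
reader 4749 mid [0.4096 0.3899] yaw 22.8 len 0.1361 wid 0.0404 ends [0.347 0.363] [0.472 0.416]
0.08121197367171157 ((0.40962040424346924, 0.3904493451118469), (0.13894635438919067, 0.04092505946755409), 23.363388061523438)
station ((0.40572261810302734, 0.38578417897224426), (0.12861694395542145, 0.12960124015808105), 19.820146560668945) [[0.3232518  0.42494112]
 [0.36719552 0.30301726]
 [0.48819342 0.34662724]
 [0.44424972 0.4685511 ]]
blue dev [np.float64(1.4494685055767043), array([0.05490009, 0.09255291, 0.11376521])]
```

View pics/c3.png

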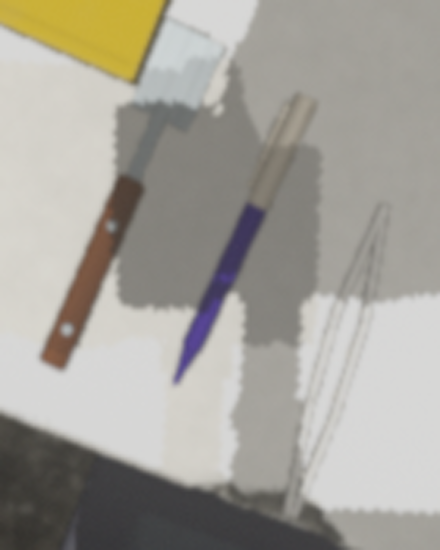

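Close crop confirms it: spatula with wooden handle and blade, pen purple/beige, forceps with two thin steel legs, crop ends (384,205) and (292,515). Next, the knob.

drive_tool --pt "-0.02 -0.086 0.1 0 0 0 1" --pt "-0.02 -0.086 0.1 0 0 0 1" --pt "-0.02 -0.086 0.1 0 0 0 1" --pt "-0.02 -0.086 0.1 0 0 0 1" --pt "-0.02 -0.086 0.1 0 0 0 1" --pt "-0.02 -0.086 0.1 0 0 0 1" --pt "-0.02 -0.086 0.1 0 0 0 1" --pt "-0.02 -0.086 0.1 0 0 0.005 1" --newtons 25

```text
t: 3.4
tcp_pos: [0.3217, 0.3168, 0.2003]
tool_rot: [3.095, 0.538, 0.0]
contact_force: [-0.1, -0.0, 0.9]
gripper_width: 0.0912
grasp_force: 0.0
```

```bash
cat >> h.py <<'E'
def delta(xyz,yawdeg=None):
    "remaining shift in tool units/ turn units from the present pose"
    s=state(); Rt=cv2.Rodrigues(s['tool_rot'])[0]; d=Rt.T@(np.asarray(xyz)-s['tcp_pos'])
    yaw=np.degrees(np.arctan2(Rt[1,0],Rt[0,0]))
    print('t %.1f'%s['t'],'tcp',s['tcp_pos'].round(4),'yaw',yaw.round(2),'tilt',(Rt[:2,2]).round(3),'shift/0.2:',(d/.2).round(3),'turn z:',None if yawdeg is None else round((yaw-yawdeg)/360,4))
E
python3 - <<'E'
from h import *
c=load('w1')
f=lambda u,v:(265+u/3.143,80+v/3.143)
for n,p,z in (('pen',[(303,97),(177,382)],.005),('for',[(384,205),(292,515)],.003),('spat',[(198,37),(54,362)],.004)):
    q=plane(c,[f(*x) for x in p],z)[:,:2]; d=q[0]-q[1]; print(n,q.round(4).tolist(),'mid',q.mean(0).round(4),np.hypot(*d).round(4),np.degrees(np.arctan2(d[1],d[0])).round(1))
delta((.32,.321,.033),20)
T=cloud(load('top0')); 
# tray floor, device columns vs y
x=T[...,0];y=T[...,1];z=T[...,2]
for yy in np.arange(-.3,-.17,.01):
    m=(abs(y-yy)<.005)&(x>.34)&(x<.56)
    print(yy.round(2),[round(float(np.percentile(z[m&(abs(x-xx)<.02)],80)),3) if (m&(abs(x-xx)<.02)).any() else None for xx in (.36,.40,.44,.48,.52)])
E
```

```text
pen [[0.4983, 0.191], [0.3801, 0.1942]] mid [0.4392 0.1926] 0.1183 -1.5
for [[0.4736, 0.146], [0.3456, 0.1291]] mid [0.4096 0.1376] 0.1291 7.5
spat [[0.5033, 0.2355], [0.3691, 0.2425]] mid [0.4362 0.239 ] 0.1344 -3.0
t 3.4 tcp [0.3217 0.3168 0.2003] yaw 19.74 tilt [ 0. -0.] shift/0.2: [-0.001 -0.023  0.836] turn z: -0.0007
-0.3 [0.036, 0.035, 0.035, 0.036, 0.006]
-0.29 [0.037, 0.034, 0.036, 0.036, 0.004]
-0.28 [0.036, 0.035, 0.036, 0.036, 0.005]
-0.27 [0.036, 0.036, 0.036, 0.036, 0.004]
-0.26 [0.785, 0.036, 0.035, 0.036, 0.005]
-0.25 [0.817, 0.033, 0.034, 0.034, 0.003]
-0.24 [0.831, 0.001, 0.002, 0.033, 0.004]
-0.23 [0.832, 0.001, 0.006, None, None]
-0.22 [0.83, None, 0.082, 0.097, 0.095]
-0.21 [0.826, 0.068, 0.086, 0.097, 0.096]
-0.2 [0.824, 0.067, 0.087, 0.096, 0.098]
-0.19 [0.817, 0.065, 0.086, 0.096, 0.096]
-0.18 [0.806, 0.066, 0.087, 0.096, 0.096]
```

drive_tool --pt "0 -0.02 0.1 0 0 0 1" --pt "0 0 0.11 0 0 0 1" --pt "0 0 0.11 0 0 0 1" --pt "0 0 0.11 0 0 0 1" --pt "0 0 0.11 0 0 0 1" --pt "0 0 0.11 0 0 0 1" --pt "0 0 0.11 0 0 0 1" --pt "0 0 0.07 0 0 0 1" --newtons 25

```text
t: 4.2
tcp_pos: [0.3206, 0.3199, 0.0338]
tool_rot: [3.094, 0.539, -0.002]
contact_force: [0.5, 0.2, 0.2]
gripper_width: 0.091
grasp_force: 0.0
```

drive_tool --pt "0 0 0 0 0 0 -1" --pt "0 0 0 0 0 0 -1" --pt "0 0 0 0 0 0 -1" --pt "0 0 0 0 0 0 -1" --pt "0 0 0 0 0 0 -1" --pt "0 0 0 0 0 0 -1" --pt "0 0 0 0 0 0 -1" --pt "0 0 0 0 0 0 -1" --newtons 25

```text
t: 5.0
tcp_pos: [0.3201, 0.3213, 0.035]
tool_rot: [3.094, 0.542, -0.0]
contact_force: [6.8, -17.5, 1.5]
gripper_width: 0.0304
grasp_force: 9.6
```

drive_tool --pt "-0.02 0.003 0 0 0 0 -1" --pt "-0.02 0.003 0 0 0 0 -1" --pt "-0.02 0 0 0 0 0 -1" --pt "-0.02 0 0 0 0 0 -1" --pt "-0.02 0 0 0 0 0 -1" --pt "-0.01 0 0 0 0 0 -1" --pt "0 0 0 0 0 0 -1" --pt "0 0 0 0 0 0 -1" --newtons 25

```text
t: 5.8
tcp_pos: [0.3044, 0.3151, 0.0354]
tool_rot: [-3.091, -0.542, -0.013]
contact_force: [28.4, -0.9, -12.0]
gripper_width: 0.0292
grasp_force: 25.0
```

drive_tool --pt "0 0 0 0 0 0 -1" --pt "0 0 0 0 0 0 1" --pt "0 0 0 0 0 0 1" --pt "0 0 0 0 0 0 1" --pt "0 0 0 0 0 0 1" --pt "0 0 0 0 0 0 1" --pt "0 0 0 0 0 0 1" --pt "0 0 -0.1 0 0 0 1"

```text
t: 6.6
tcp_pos: [0.2991, 0.3121, 0.0538]
tool_rot: [3.093, 0.541, -0.004]
contact_force: [0.2, -0.2, -0.4]
gripper_width: 0.0824
grasp_force: 0.0
```

drive_tool --pt "0 0 -0.2 0 0 0 1" --pt "0 0 -0.2 0 0 0 1" --pt "0 0 -0.2 0 0 0 1" --pt "0 0 -0.2 0 0 0 1" --pt "0 0 0 0 0 0.02 1" --pt "0 0 0 0 0 0.02 1" --pt "0 0 0 0 0 0.02 1" --pt "0 0 0 0 0 0 1"

```text
t: 7.4
tcp_pos: [0.2997, 0.3126, 0.2149]
tool_rot: [3.141, -0.052, -0.0]
contact_force: [0.0, -0.3, 0.1]
gripper_width: 0.0912
grasp_force: 0.0
```

```bash
python3 - <<'E'
from h import *
c=snap('wrist','w2'); im=c['pixels']; V=cv2.cvtColor(im,cv2.COLOR_BGR2HSV)[...,2]; P=cloud(c)
x,y,z=P[...,0],P[...,1],P[...,2]
m=(np.hypot(x-.303,y-.314)<.05)&(z>.02)&(z<.055)
print(m.sum()); q=P[m&(V<70)]; print(len(q),q.mean(0),cv2.minAreaRect(q[:,:2].astype(np.float32)) if len(q) else '')
delta((.4392,.1926,.023),-1.5)
E
```

```text
1363
814 [0.30473515 0.31477102 0.04154985] ((0.3144012689590454, 0.3190591633319855), (0.042172953486442566, 0.02929285354912281), 19.37433433532715)
t 7.5 tcp [0.2997 0.3127 0.2149] yaw -1.6 tilt [-0. -0.] shift/0.2: [0.714 0.58  0.959] turn z: -0.0003
```

View pics/w2.png

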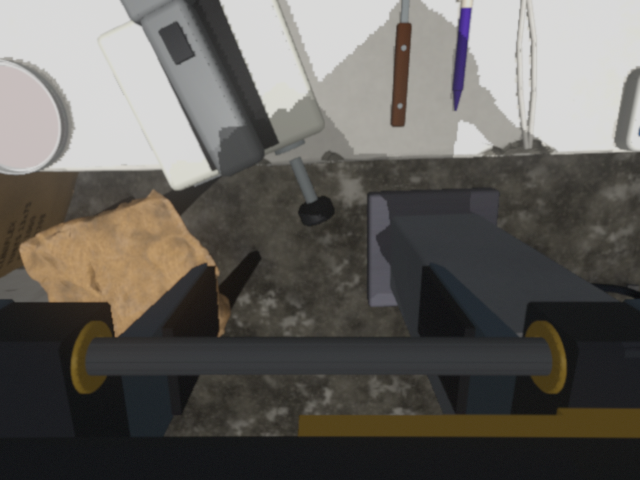

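Knob is out by about 17.5 mm, cap now at (316,211). The instruments are unchanged. Pen next, with a narrow opening to clear its neighbours.

drive_tool --pt "0.09 0.073 0.07 0 0 0 -0.1" --pt "0.09 0.073 0.07 0 0 0 -0.1" --pt "0.09 0.073 0.07 0 0 0 -0.1" --pt "0.09 0.073 0.07 0 0 0 -0.1" --pt "0.09 0.073 0.07 0 0 0 -0.1" --pt "0.09 0.073 0.07 0 0 0 -0.1" --pt "0.09 0.073 0.07 0 0 0 -0.1" --pt "0.084 0.069 0.07 0 0 0 -0.1" --newtons 15

```text
t: 8.25
tcp_pos: [0.4398, 0.1917, 0.1022]
tool_rot: [3.141, -0.041, -0.0]
contact_force: [-0.1, 0.7, 0.1]
gripper_width: 0.0413
grasp_force: 0.0
```

```bash
python3 - <<'E'
from h import *
c=snap('wrist','w3'); im=c['pixels']; hsv=cv2.cvtColor(im,cv2.COLOR_BGR2HSV).astype(int)
m=(hsv[...,1]>80)&(hsv[...,0]>105)&(hsv[...,0]<160); v,u=np.nonzero(m); q=plane(c,np.c_[u,v],.006)[:,:2]
ok=(abs(q[:,1]-.193)<.02)&(q[:,0]<.5); q=q[ok]; print(len(q),cv2.fitLine(q.astype(np.float32),2,0,.01,.01).ravel(),q[:,0].min(),q[:,0].max())
delta((.4392,.1926,.023),-1.5)
E
```

```text
1123 [ 0.9990488  -0.04360534  0.4222948   0.1936035 ] 0.3807479553311889 0.4549044695108554
t 8.3 tcp [0.4415 0.1901 0.1006] yaw -1.55 tilt [-0.    -0.001] shift/0.2: [-0.012 -0.012  0.388] turn z: -0.0001
```

drive_tool --pt "-0.012 -0.012 0.05 0 0 0 -0.1" --pt "0 0 0.08 0 0 0 -0.1" --pt "0 0 0.08 0 0 0 -0.1" --pt "0 0 0.08 0 0 0 -0.1" --pt "0 0 0.07 0 0 0 -0.1" --pt "0 0 0.025 0 0 0 -0.1" --pt "0 0 0 0 0 0 -1" --pt "0 0 0 0 0 0 -1" --newtons 15

```text
t: 9.1
tcp_pos: [0.4366, 0.1952, 0.0263]
tool_rot: [-3.141, 0.046, -0.0]
contact_force: [-0.4, -0.5, -0.4]
gripper_width: 0.0282
grasp_force: 0.0
```

drive_tool --pt "0 0 0 0 0 0 -1" --pt "0 0 0 0 0 0 -1" --pt "0 0 0 0 0 0 -1" --pt "0 0 -0.05 0 0 0 -1" --pt "0 0 -0.2 0 0 0 -1" --pt "0 0 -0.2 0 0 0 -1" --pt "0 0 -0.2 0 0 0 -1" --pt "0 0 -0.2 0 0 0 -1" --newtons 15

```text
t: 9.9
tcp_pos: [0.4362, 0.1947, 0.1984]
tool_rot: [-3.141, 0.048, -0.001]
contact_force: [1.8, -0.1, -1.4]
gripper_width: 0.0083
grasp_force: 15.0
```

```bash
python3 - <<'E'
from h import *
# tray from the unshadowed corners / lines in top0
c=load('top0'); f=lambda u,v:(330+u/3.6,190+v/3.6)
g=cv2.cvtColor(c['pixels'],cv2.COLOR_BGR2GRAY)
for n,a,b in(('l1',(412,245),(427,415)),('l2',(472,243),(480,415)),('l3',(528,240),(540,411))):
    q=plane(c,[f(*a),f(*b)],.033)[:,:2]; d=q[0]-q[1]; print(n,q.round(4).tolist(),np.degrees(np.arctan2(d[1],d[0])).round(2))
P=cloud(c); z=P[...,2]; k=np.zeros(z.shape,bool); k[245:312,415:508]=1
q=P[k&(abs(z-.034)<.012)&(P[...,0]<.545)]; 
for xx in (.38,.41,.44,.47,.5): 
    s=q[abs(q[:,0]-xx)<.008]; print(xx,np.percentile(s[:,1],[0,1,99,100]).round(4))
for yy in (-.28,-.32,-.36,-.4,-.44,-.46):
    s=q[abs(q[:,1]-yy)<.008]; print(yy,np.percentile(s[:,0],[0,1,99,100]).round(4))
lab=P[(z>.115)&(z<.14)&(P[...,1]<-.25)&(P[...,0]<.6)]; print('plate',len(lab),np.percentile(lab[:,:2],[0,5,50,95,100],axis=0).round(4).tolist() if len(lab) else '')
delta((.4392,.1926,.2))
E
```

```text
l1 [[0.4992, -0.3176], [0.3522, -0.3306]] 5.06
l2 [[0.502, -0.3703], [0.353, -0.3768]] 2.5
l3 [[0.5056, -0.4196], [0.3574, -0.4292]] 3.72
0.38 [-0.4987 -0.4953 -0.251  -0.2489]
0.41 [-0.497  -0.4948 -0.2496 -0.2466]
0.44 [-0.5176 -0.4931 -0.2475 -0.2468]
0.47 [-0.4924 -0.4889 -0.2443 -0.2431]
0.5 [-0.4872 -0.4859 -0.2442 -0.24  ]
-0.28 [0.3402 0.3406 0.5043 0.5045]
-0.32 [0.3441 0.3443 0.5063 0.5085]
-0.36 [0.3448 0.3465 0.5063 0.5067]
-0.4 [0.3487 0.3488 0.5105 0.5108]
-0.44 [0.3524 0.354  0.5146 0.5172]
-0.46 [0.3525 0.3526 0.5155 0.5176]
plate 287 [[0.4815, -0.6776], [0.487, -0.6721], [0.5078, -0.6422], [0.5836, -0.3289], [0.5991, -0.3196]]
t 9.9 tcp [0.4362 0.1947 0.1984] yaw -1.75 tilt [0. 0.] shift/0.2: [ 0.015  0.01  -0.008] turn z: None
```

Pen is gripped. The tray fits at about (0.427,-0.372), yaw about 4°. Carrying the pen over.

drive_tool --pt "-0.03 0.2 0 0 0 0 -1" --pt "-0.03 0.2 0 0 0 0 -1" --pt "-0.03 0.2 0 0 0 0 -1" --pt "-0.03 0.2 0 0 0 0 -1" --pt "-0.03 0.2 0 0 0 0 -1" --pt "-0.03 0.2 0 0 0 0 -1" --pt "-0.03 0.2 0 0 0 0 -1" --pt "-0.03 0.2 0 0 0 0 -1" --newtons 15

```text
t: 10.7
tcp_pos: [0.3782, -0.1249, 0.1967]
tool_rot: [3.141, -0.048, 0.001]
contact_force: [0.1, -0.2, -0.5]
gripper_width: 0.0084
grasp_force: 15.0
```

drive_tool --pt "0.02 0.1 0 0 0 0 -1" --pt "0.02 0.1 0 0 0 0 -1" --pt "0.02 0.1 0 0 0 0 -1" --pt "0.02 0.1 0 0 0 0 -1" --pt "0.02 0.1 0 0 0 0 -1" --pt "0.02 0.1 0 0 0 0 -1" --pt "0 0 0 0 0 -0.016 -1" --pt "0 0 0 0 0 0 -1" --newtons 15

```text
t: 11.5
tcp_pos: [0.399, -0.2444, 0.1964]
tool_rot: [3.14, 0.112, 0.0]
contact_force: [0.1, -0.0, -0.6]
gripper_width: 0.0083
grasp_force: 15.0
```

```bash
python3 - <<'E'
from h import *
c=snap('wrist','w4')
delta((.419,-.297,.060),4)
P=cloud(c); z=P[...,2]; q=P[(abs(z-.033)<.006)&(P[...,0]>.3)&(P[...,0]<.53)&(P[...,1]<-.2)&(P[...,1]>-.52)]
r=cv2.minAreaRect(q[:,:2].astype(np.float32)); print(r,cv2.boxPoints(r).round(4).tolist())
E
```

```text
t 11.6 tcp [ 0.399  -0.244   0.1963] yaw 3.89 tilt [0. 0.] shift/0.2: [0.082 0.271 0.682] turn z: -0.0003
((0.4295191168785095, -0.3555821180343628), (0.2985771596431732, 0.18488699197769165), 86.76544189453125) [[0.3287999927997589, -0.49939998984336853], [0.5134000182151794, -0.5098000168800354], [0.5302000045776367, -0.21170000731945038], [0.3456000089645386, -0.2012999951839447]]
```

View pics/w4.png

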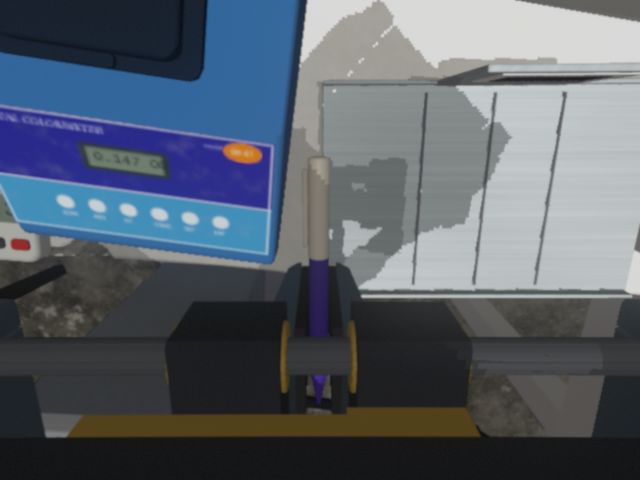

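The pen is held straight at (318,270). Tray lines run (426,93)-(414,285), (494,93)-(475,285) and (565,93)-(537,285), with the near rim at row ~293 and the far rim at row ~82.

```bash
python3 - <<'E'
from h import *
c=load('w4'); 
for k in ([(426,93),(414,285)],[(494,93),(475,285)],[(565,93),(537,285)],[(320,84),(470,82)],[(420,293),(620,293)]):
    q=plane(c,k,.033 if k[0][1]==93 else .042)[:,:2]; d=q[0]-q[1]; print(q.round(4).tolist(),np.degrees(np.arctan2(d[1],d[0])).round(2))
im=c['pixels']; g=cv2.cvtColor(im,cv2.COLOR_BGR2GRAY).astype(np.float32)
for i,(a,b) in enumerate((((426,93),(414,285)),((494,93),(475,285)),((565,93),(537,285)))):
    pts=[]
    for v in range(100,280,4):
        u0=a[0]+(b[0]-a[0])*(v-a[1])/(b[1]-a[1]); s=g[v,int(u0)-8:int(u0)+9]; pts.append((int(u0)-8+np.argmin(s),v))
    q=plane(c,pts,.033)[:,:2].astype(np.float32); l=cv2.fitLine(q,cv2.DIST_HUBER,0,.01,.01).ravel()
    print('line',i+1,'yaw',np.degrees(np.arctan2(l[1]*np.sign(l[0]),abs(l[0]))).round(2),'y at x=.427',(l[3]+(.427-l[2])*l[1]/l[0]).round(4),'xr',q[:,0].min(),q[:,0].max())
E
```

```text
[[0.4988, -0.3147], [0.3496, -0.3264]] 4.5
[[0.5021, -0.3635], [0.3532, -0.3765]] 4.98
[[0.5055, -0.4143], [0.3568, -0.4272]] 4.96
[[0.499, -0.2379], [0.5075, -0.3419]] 94.66
[[0.3467, -0.3297], [0.3582, -0.4891]] 94.13
line 1 yaw 4.1 y at x=.427 -0.3196 xr 0.35744724 0.494021
line 2 yaw 4.04 y at x=.427 -0.3696 xr 0.360986 0.49739933
line 3 yaw 4.18 y at x=.427 -0.4196 xr 0.36458668 0.5007481
```

drive_tool --pt "0.02 0.065 0.05 0 0 0 -1" --pt "0.02 0.065 0.1 0 0 0 -1" --pt "0.02 0.065 0.1 0 0 0 -1" --pt "0.025 0.065 0.1 0 0 0 -1" --pt "0 0 0.1 0 0 0 -1" --pt "0 0 0.1 0 0 0 -1" --pt "0 0 0.05 0 0 0 -1" --pt "0 0 0.03 0 0 0 -1" --newtons 15

```text
t: 12.35
tcp_pos: [0.4197, -0.2947, 0.069]
tool_rot: [-3.139, -0.108, 0.001]
contact_force: [-0.7, -0.1, 0.1]
gripper_width: 0.0083
grasp_force: 15.0
```

drive_tool --pt "0 0 0.025 0 0 0 -1" --pt "0 0 0.015 0 0 0 -1" --pt "0 0 0 0 0 0 -1" --pt "0 0 0 0 0 0 -1" --pt "0 0 0 0 0 0 -1" --pt "0 0 0 0 0 0 -1" --pt "0 0 0 0 0 0 -1" --pt "0 0 0 0 0 0 -1" --newtons 15

```text
t: 13.15
tcp_pos: [0.4199, -0.2949, 0.062]
tool_rot: [3.14, 0.11, 0.0]
contact_force: [-0.5, 0.7, -0.6]
gripper_width: 0.0083
grasp_force: 15.0
```

drive_tool --pt "0 0 0.01 0 0 0 -1" --pt "0 0 0 0 0 0 -1" --pt "0 0 0 0 0 0 -0.5" --pt "0 0 0 0 0 0 -0.5" --pt "0 0 0 0 0 0 -0.5" --pt "0 0 0 0 0 0 -0.5" --pt "0 0 -0.05 0 0 0 -0.5" --pt "0 0 -0.15 0 0 0 -0.5" --newtons 15

```text
t: 13.95
tcp_pos: [0.4189, -0.294, 0.0992]
tool_rot: [-3.137, -0.11, 0.004]
contact_force: [-0.0, -0.3, 1.0]
gripper_width: 0.0226
grasp_force: 0.0
```

drive_tool --pt "0 0 -0.2 0 0 0 -0.1" --pt "0 0 -0.2 0 0 0 -0.1" --pt "0 0 -0.1 0 0 0 -0.1" --pt "-0.2 0 0 0 0 0 -0.1" --pt "0 -0.2 0 0 0 0 -0.1" --pt "0 -0.2 0 0 0 0 -0.1" --pt "0 -0.2 0 0 0 0 -0.1" --pt "0 -0.2 0 0 0 0 -0.1" --newtons 15

```text
t: 14.75
tcp_pos: [0.3683, -0.1367, 0.2006]
tool_rot: [3.139, 0.108, 0.001]
contact_force: [0.7, 0.6, 0.1]
gripper_width: 0.0411
grasp_force: 0.0
```

```bash
python3 - <<'E'
from h import *
c=snap('top','top2'); hsv=cv2.cvtColor(c['pixels'],cv2.COLOR_BGR2HSV).astype(int)
delta((.4096,.1376,.2),7.5)
cv2.imwrite('pics/c4.png',cv2.resize(c['pixels'][225:325,390:550],(800,500),interpolation=cv2.INTER_CUBIC))
E
```

```text
t 14.8 tcp [ 0.3664 -0.1318  0.2002] yaw 4.0 tilt [-0.002  0.002] shift/0.2: [ 0.31  -1.329  0.004] turn z: -0.0097
```

View pics/c4.png

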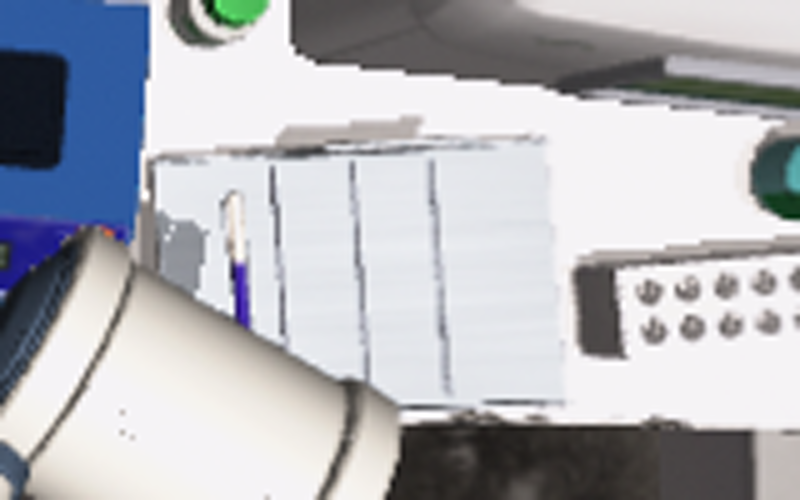

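Pen lies in lane 1 at (237,260). Going to the forceps.

drive_tool --pt "0.039 -0.166 0 0 0 -0.0097 -0.1" --pt "0.045 -0.165 0.02 0 0 0 -0.1" --pt "0.045 -0.165 0.02 0 0 0 -0.1" --pt "0.045 -0.165 0.02 0 0 0 -0.1" --pt "0.045 -0.165 0.02 0 0 0 -0.1" --pt "0.045 -0.165 0.02 0 0 0 -0.1" --pt "0.045 -0.165 0.1 0 0 0 -0.1" --pt "0.045 -0.165 0.1 0 0 0 -0.1" --newtons 15

```text
t: 15.6
tcp_pos: [0.407, 0.1345, 0.1403]
tool_rot: [-3.135, -0.206, -0.003]
contact_force: [0.9, -0.2, -0.8]
gripper_width: 0.0408
grasp_force: 0.0
```

```bash
python3 - <<'E'
from h import *
c=snap('wrist','w5')
delta((.4096,.1376,.0205),7.5)
E
```

```text
t 15.7 tcp [0.4067 0.1377 0.1378] yaw 7.53 tilt [-0.     0.001] shift/0.2: [0.015 0.003 0.587] turn z: 0.0001
```

View pics/w5.png

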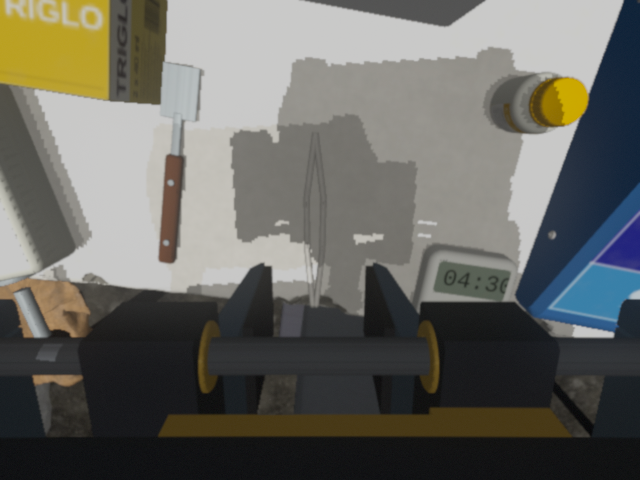

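Forceps at (315,132)-(313,305), centred between the fingers. Descending.

drive_tool --pt "0.015 0 0.1 0 0 0 -0.1" --pt "0 0 0.12 0 0 0 -0.1" --pt "0 0 0.12 0 0 0 -0.1" --pt "0 0 0.12 0 0 0 -0.1" --pt "0 0 0.09 0 0 0 -0.1" --pt "0 0 0.037 0 0 0 -0.1" --pt "0 0 0 0 0 0 -0.1" --pt "0 0 0 0 0 0 -0.1" --newtons 15

```text
t: 16.45
tcp_pos: [0.4099, 0.1333, 0.0232]
tool_rot: [-3.135, -0.205, -0.001]
contact_force: [0.3, 0.4, 0.1]
gripper_width: 0.0408
grasp_force: 0.0
```

drive_tool --pt "0 0 0 0 0 0 -1" --pt "0 0 0 0 0 0 -1" --pt "0 0 0 0 0 0 -1" --pt "0 0 0 0 0 0 -1" --pt "0 0 0 0 0 0 -1" --pt "0 0 0 0 0 0 -1" --pt "0 0 -0.05 0 0 0 -1" --pt "0 0 -0.2 0 0 0 -1" --newtons 15

```text
t: 17.25
tcp_pos: [0.4079, 0.133, 0.0713]
tool_rot: [3.134, 0.205, -0.009]
contact_force: [-0.4, 0.5, -0.1]
gripper_width: 0.0125
grasp_force: 15.0
```

drive_tool --pt "0 0 -0.2 0 0 0 -1" --pt "0 0 -0.2 0 0 0 -1" --pt "0 0 -0.2 0 0 0 -1" --pt "-0.05 0.1 -0.05 0 0 0 -1" --pt "-0.05 0.2 0 0 0 0 -1" --pt "-0.05 0.2 0 0 0 0 -1" --pt "-0.05 0.2 0 0 0 0 -1" --pt "0 0.2 0 0 0 0 -1"

```text
t: 18.05
tcp_pos: [0.3917, -0.0516, 0.2031]
tool_rot: [-3.135, -0.206, 0.001]
contact_force: [1.3, 1.1, -0.8]
gripper_width: 0.0122
grasp_force: 15.0
```

drive_tool --pt "0 0.2 0 0 0 0 -1" --pt "0 0.2 0 0 0 0 -1" --pt "0 0.2 0 0 0 0 -1" --pt "0 0.2 0 0 0 0 -1" --pt "0 0.2 0 0 0 0 -1" --pt "0 0.2 0 0 0 0 -1" --pt "0 0.1 0 0 0 0.0094 -1" --pt "0 0.05 0 0 0 0 -1"

```text
t: 18.85
tcp_pos: [0.4278, -0.3198, 0.2029]
tool_rot: [3.139, 0.108, 0.0]
contact_force: [0.1, 0.4, 0.3]
gripper_width: 0.0123
grasp_force: 15.0
```

```bash
python3 - <<'E'
from h import *
c=snap('wrist','w6')
delta((.4262,-.3446,.057),4.1)
E
```

```text
t 18.9 tcp [ 0.4279 -0.32    0.2028] yaw 4.1 tilt [ 0.    -0.001] shift/0.2: [-0.018  0.122  0.729] turn z: -0.0
```

View pics/w6.png

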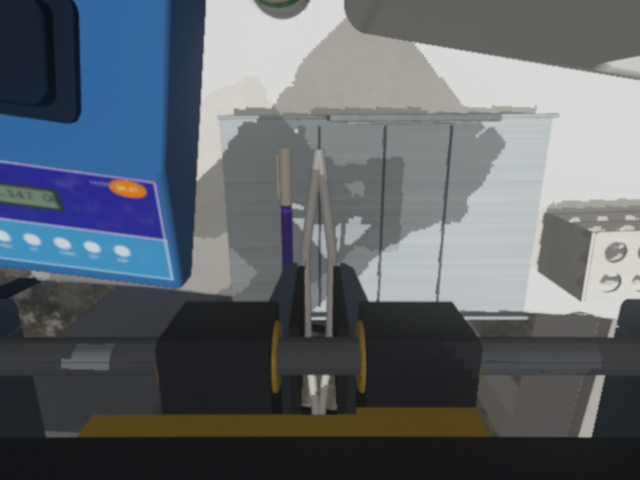

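Forceps held straight, far tip at (318,152). Pen at (285,148–265) in lane 1. Placing.

drive_tool --pt "-0.018 0.06 0.05 0 0 0 -1" --pt "0 0.062 0.12 0 0 0 -1" --pt "0 0 0.15 0 0 0 -1" --pt "0 0 0.15 0 0 0 -1" --pt "0 0 0.12 0 0 0 -1" --pt "0 0 0.08 0 0 0 -1" --pt "0 0 0.04 0 0 0 -1" --pt "0 0 0.015 0 0 0 -1"

```text
t: 19.7
tcp_pos: [0.4258, -0.3419, 0.0568]
tool_rot: [-3.138, -0.115, 0.002]
contact_force: [-0.2, 0.1, -0.4]
gripper_width: 0.0122
grasp_force: 15.0
```

drive_tool --pt "0 0 0.005 0 0 0 -1" --pt "0 0 0 0 0 0 -1" --pt "0 0 0 0 0 0 -0.5" --pt "0 0 0 0 0 0 -0.5" --pt "0 0 0 0 0 0 -0.5" --pt "0 0 0 0 0 0 -0.5" --pt "0 0 -0.03 0 0 0 -0.5" --pt "0 0 -0.1 0 0 0 -0.5"

```text
t: 20.5
tcp_pos: [0.4255, -0.3421, 0.0819]
tool_rot: [-3.138, -0.113, 0.003]
contact_force: [1.2, 0.5, -0.5]
gripper_width: 0.023
grasp_force: 0.0
```

drive_tool --pt "0 0 -0.2 0 0 0 -0.1" --pt "0 0 -0.2 0 0 0 -0.1" --pt "0 0 -0.2 0 0 0 -0.1" --pt "-0.1 -0.2 0 0 0 0 -0.1" --pt "-0.1 -0.2 0 0 0 0 -0.1" --pt "0 -0.2 0 0 0 0 -0.1" --pt "0 -0.2 0 0 0 0 -0.1" --pt "0 -0.2 0 0 0 0 -0.1"

```text
t: 21.3
tcp_pos: [0.3714, -0.1448, 0.203]
tool_rot: [3.139, 0.112, 0.001]
contact_force: [1.0, 0.2, 0.0]
gripper_width: 0.041
grasp_force: 0.0
```

drive_tool --pt "0 -0.2 0 0 0 0.02 -0.1" --pt "0 -0.2 0 0 0 0 -0.1" --pt "0 -0.2 0 0 0 0 -0.1" --pt "0 -0.2 0 0 0 0 -0.1" --pt "0 -0.2 0 0 0 0 -0.1" --pt "0 -0.2 0 0 0 0 -0.1" --pt "0 -0.2 0 0 0 0 -0.1" --pt "0 -0.2 0 0 0 0 -0.1"

```text
t: 22.1
tcp_pos: [0.3835, 0.1746, 0.203]
tool_rot: [-3.14, 0.082, -0.001]
contact_force: [0.4, -0.5, -0.3]
gripper_width: 0.0411
grasp_force: 0.0
```

```bash
python3 - <<'E'
from h import *
a=lambda c,k,z: plane(c,k,z)[:,:2]
c=load('w6'); q=a(c,[(285,148)],.042); print('pen tip',q)
delta((.416,.2417,.2),-2.5)
c=snap('wrist','w7'); im=c['pixels']; hsv=cv2.cvtColor(im,cv2.COLOR_BGR2HSV).astype(int)
m=(hsv[...,1]>70)&(hsv[...,0]<20); v,u=np.nonzero(m); q=plane(c,np.c_[u,v],.006)[:,:2]
ok=(abs(q[:,1]-.242)<.03)&(q[:,0]>.36)&(q[:,0]<.46); q=q[ok]; print(len(q),cv2.minAreaRect(q.astype(np.float32)),cv2.fitLine(q.astype(np.float32),2,0,.01,.01).ravel())
E
```

```text
pen tip [[ 0.481951   -0.29062953]]
t 22.1 tcp [0.3835 0.1746 0.203 ] yaw -2.98 tilt [0.001 0.   ] shift/0.2: [ 0.145 -0.343  0.015] turn z: -0.0013
1014 ((0.4074368178844452, 0.24151994287967682), (0.010458418168127537, 0.07715335488319397), 87.3871841430664) [ 0.9988936  -0.04702741  0.40906298  0.24149495]
```

drive_tool --pt "0.048 -0.113 0 0 0 0 -0.1" --pt "0.048 -0.113 0.1 0 0 0 -0.1" --pt "0.049 -0.113 0.15 0 0 0 -0.1" --pt "0 0 0.15 0 0 0 -0.1" --pt "0 0 0.15 0 0 0 -0.1" --pt "0 0 0.1 0 0 0 -0.1" --pt "0 0 0 0 0 0 -0.1" --pt "0 0 0 0 0 0 -0.1"

```text
t: 22.95
tcp_pos: [0.4163, 0.239, 0.0731]
tool_rot: [3.14, -0.082, -0.0]
contact_force: [0.7, -1.1, -0.2]
gripper_width: 0.0408
grasp_force: 0.0
```

```bash
python3 - <<'E'
from h import *
delta((.416,.2412,.022),-2.7)
E
```

```text
t 22.9 tcp [0.4163 0.239  0.0731] yaw -2.99 tilt [-0. -0.] shift/0.2: [-0.002 -0.011  0.255] turn z: -0.0008
```

drive_tool --pt "0 -0.011 0.08 0 0 0 -0.1" --pt "0 0 0.1 0 0 0 -0.1" --pt "0 0 0.05 0 0 0 -0.1" --pt "0 0 0.025 0 0 0 -0.1" --pt "0 0 0 0 0 0 -0.1" --pt "0 0 0 0 0 0 -1" --pt "0 0 0 0 0 0 -1" --pt "0 0 0 0 0 0 -1" --newtons 15

```text
t: 23.75
tcp_pos: [0.4166, 0.2413, 0.022]
tool_rot: [-3.14, 0.082, -0.001]
contact_force: [0.2, 0.2, -0.2]
gripper_width: 0.02
grasp_force: 0.0
```

drive_tool --pt "0 0 0 0 0 0 -1" --pt "0 0 0 0 0 0 -1" --pt "0 0 0 0 0 0 -1" --pt "0 0 -0.05 0 0 0 -1" --pt "0 0 -0.2 0 0 0 -1" --pt "0 0 -0.2 0 0 0 -1" --pt "0 0 -0.2 0 0 0 -1" --pt "0 0 -0.2 0 0 0 -1" --newtons 15

```text
t: 24.55
tcp_pos: [0.4158, 0.241, 0.1938]
tool_rot: [-3.14, 0.082, -0.0]
contact_force: [-0.5, 0.8, -1.3]
gripper_width: 0.0115
grasp_force: 15.0
```

drive_tool --pt "-0.03 0.2 0 0 0 0 -1" --pt "-0.03 0.2 0 0 0 0 -1" --pt "-0.03 0.2 0 0 0 0 -1" --pt "-0.02 0.2 0 0 0 0 -1" --pt "-0.02 0.2 0 0 0 0 -1" --pt "0 0.2 0 0 0 0 -1" --pt "0 0.2 0 0 0 0 -1" --pt "0 0.2 0 0 0 0 -1"

```text
t: 25.35
tcp_pos: [0.3731, -0.0785, 0.1922]
tool_rot: [3.14, -0.082, 0.001]
contact_force: [0.9, -0.3, -0.3]
gripper_width: 0.0123
grasp_force: 15.0
```

drive_tool --pt "0.03 0.2 0 0 0 0 -1" --pt "0.03 0.2 0 0 0 0 -1" --pt "0.03 0.2 0 0 0 0 -1" --pt "0.03 0.2 0 0 0 0 -1" --pt "0.03 0.2 0 0 0 0 -1" --pt "0.03 0.2 0 0 0 0 -1" --pt "0.03 0.2 0 0 0 0 -1" --pt "0 0.1 0 0 0 -0.019 -1"

```text
t: 26.15
tcp_pos: [0.4001, -0.3818, 0.1922]
tool_rot: [3.139, 0.104, 0.001]
contact_force: [0.2, 0.6, -0.0]
gripper_width: 0.0117
grasp_force: 15.0
```

```bash
python3 - <<'E'
from h import *
c=snap('wrist','w8')
delta((.413,-.4458,.057),4.1)
E
```

```text
t 26.2 tcp [ 0.3999 -0.3834  0.1921] yaw 4.48 tilt [ 0.001 -0.002] shift/0.2: [0.04  0.315 0.676] turn z: 0.0011
```

View pics/w8.png

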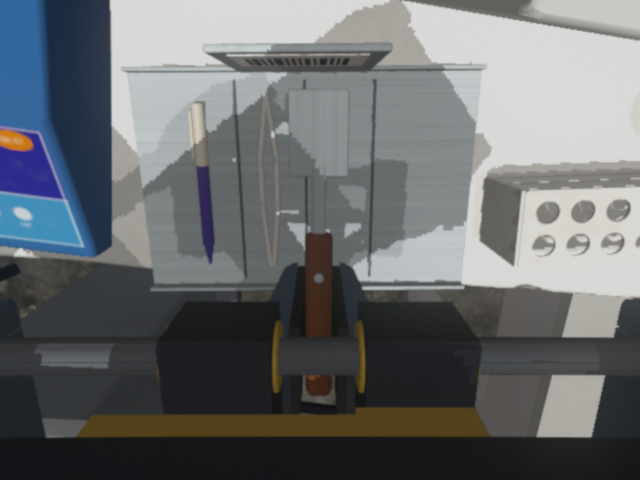

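Pen (199,102)-(210,262) and forceps (266,95)-(272,265) lie in their lanes, and the spatula is held straight. Placing it.

drive_tool --pt "0.02 0.157 0.05 0 0 0.001 -1" --pt "0.02 0.158 0.1 0 0 0 -1" --pt "0 0 0.15 0 0 0 -1" --pt "0 0 0.15 0 0 0 -1" --pt "0 0 0.12 0 0 0 -1" --pt "0 0 0.06 0 0 0 -1" --pt "0 0 0.03 0 0 0 -1" --pt "0 0 0.015 0 0 0 -1"

```text
t: 27.0
tcp_pos: [0.4122, -0.4412, 0.057]
tool_rot: [3.14, 0.096, 0.0]
contact_force: [-0.5, 1.0, -0.2]
gripper_width: 0.0117
grasp_force: 15.0
```

```bash
python3 - <<'E'
from h import *
c=load('w8'); C=np.array([.428,-.3695]); a=np.radians(4.1); ex=np.array([np.cos(a),np.sin(a)]); ey=np.array([-ex[1],ex[0]])
for n,k,z,off in (('pen',[(199,102),(210,262)],.038,.075),('for',[(266,95),(272,265)],.035,.025)):
    q=plane(c,k,z)[:,:2]; m=q.mean(0)-C; d=q[0]-q[1]; print(n,'lane x',(m@ex).round(4),'y',(m@ey-off).round(4),'len',np.hypot(*d).round(4),'yaw err',(np.degrees(np.arctan2(d[1],d[0]))-4.1).round(1))
for k in ([(126,68),(483,67)],[(152,287),(463,287)]):
    q=(plane(c,k,.042)[:,:2]-C); print('rims',(q@ex).round(4),(q@ey).round(4))
delta((.413,-.4458,.0565),4.1)
E
```

```text
pen lane x 0.0003 y -0.0004 len 0.1196 yaw err -0.9
for lane x 0.0006 y 0.0019 len 0.1282 yaw err -0.3
rims [0.082  0.0812] [ 0.1199 -0.1225]
rims [-0.0787 -0.0804] [ 0.1218 -0.124 ]
t 27.0 tcp [ 0.4122 -0.4412  0.057 ] yaw 3.49 tilt [ 0. -0.] shift/0.2: [0.002 0.023 0.002] turn z: -0.0017
```

drive_tool --pt "0 0.02 0 0 0 -0.001 -1" --pt "0 0 0 0 0 0 -1" --pt "0 0 0 0 0 0 -0.5" --pt "0 0 0 0 0 0 -0.5" --pt "0 0 0 0 0 0 -0.5" --pt "0 0 0 0 0 0 -0.5" --pt "0 0 -0.03 0 0 0 -0.5" --pt "0 0 -0.1 0 0 0 -0.5"

```text
t: 27.8
tcp_pos: [0.4116, -0.4442, 0.0816]
tool_rot: [-3.137, -0.106, 0.003]
contact_force: [0.4, 0.0, 0.4]
gripper_width: 0.0231
grasp_force: 0.0
```

drive_tool --pt "0 0 -0.2 0 0 0 0" --pt "0 0 -0.2 0 0 0 0" --pt "0 0 -0.2 0 0 0 0" --pt "-0.2 0 -0.1 0 0 0 0" --pt "-0.1 -0.1 -0.1 0 0 0 0" --pt "0 -0.1 0 0 0 0 0.5" --pt "0 0 0 0 0 0 1" --pt "0 0 0 0 0 0 1"

```text
t: 28.6
tcp_pos: [0.3498, -0.4092, 0.243]
tool_rot: [3.139, 0.106, 0.001]
contact_force: [0.3, -0.2, 0.2]
gripper_width: 0.0666
grasp_force: 0.0
```

```bash
python3 - <<'E'
from h import *
C=np.array([.428,-.3695]); a=np.radians(4.1); ex=np.array([np.cos(a),np.sin(a)]); ey=np.array([-ex[1],ex[0]])
q=plane(load('w8'),[(205,47),(391,45)],.132)[:,:2]-C; print('plate',q@ex,q@ey)
c=snap('wrist','w9'); P=cloud(c)-np.r_[C,0]; x=P[...,:2]@ex; y=P[...,:2]@ey; z=P[...,2]
m=(z>.06)&(z<.13)&(abs(y)<.07)&(x>.05)&(x<.11); print('plate',m.sum(),np.median(x[m]),np.percentile(y[m],[1,50,99]),np.percentile(z[m],[1,99]))
t=snap('top','top3'); delta((.38,.30,.25),22)
im=cv2.hconcat([c['pixels'][:,:560][::1,::1], cv2.resize(t['pixels'][240:320,180:260],(240,480)[::1])]); cv2.imwrite('pics/c5.png',im)
E
```

```text
plate [0.08153671 0.08191474] [ 0.04284878 -0.04459948]
  return _methods._mean(a, axis=axis, dtype=dtype,
  ret = ret.dtype.type(ret / rcount)
Traceback (most recent call last):
IndexError: index -1 is out of bounds for axis 0 with size 0
```

```bash
python3 - <<'E'
from h import *
C=np.array([.428,-.3695]); a=np.radians(4.1); ex=np.array([np.cos(a),np.sin(a)]); ey=np.array([-ex[1],ex[0]])
c=load('w9'); h=cv2.cvtColor(c['pixels'],cv2.COLOR_BGR2HSV).astype(int)
v,u=np.nonzero((h[...,1]>70)&(h[...,0]<20)); q=plane(c,np.c_[u,v],.039)[:,:2]-C; q=np.c_[q@ex,q@ey]; q=q[(abs(q[:,0])<.085)&(abs(q[:,1]+.075)<.03)]
print('spat handle',len(q),cv2.minAreaRect(q.astype(np.float32)) if len(q) else '', '(expect centre -.029,-.075)')
t=snap('top','top3'); P=cloud(t); z=P[...,2]; h=cv2.cvtColor(t['pixels'],cv2.COLOR_BGR2HSV).astype(int)
m=(z>.07)&(z<.1)&(P[...,0]>.32)&(P[...,0]<.5)&(P[...,1]>.28)&(P[...,1]<.5)&(h[...,2]<190)
print('reader',m.sum(),cv2.minAreaRect(P[m][:,:2].astype(np.float32)))
delta((.38,.30,.25),22)
E
```

```text
spat handle 1084 ((-0.02985021471977234, -0.07421799749135971), (0.010477462783455849, 0.07721579819917679), 89.74755096435547) (expect centre -.029,-.075)
reader 565 ((0.43737587332725525, 0.4093034267425537), (0.20625637471675873, 0.06944727897644043), 37.28020095825195)
t 28.7 tcp [ 0.35   -0.4097  0.2425] yaw 3.86 tilt [ 0. -0.] shift/0.2: [ 0.389 -3.53  -0.038] turn z: -0.0504
```

All three instruments lie within 1–2 mm of their lanes. Back to the station for the reader.

drive_tool --pt "0.022 -0.2 -0.01 0 0 0 1" --pt "0.022 -0.2 -0.01 0 0 0 1" --pt "0.022 -0.2 -0.01 0 0 0 1" --pt "0.022 -0.2 -0.01 0 0 0 1" --pt "0.022 -0.2 -0.01 0 0 0 1" --pt "0.022 -0.2 -0.01 0 0 0 1" --pt "0.022 -0.2 -0.01 0 0 0 1" --pt "0.022 -0.2 -0.01 0 0 0 1"

```text
t: 29.5
tcp_pos: [0.3636, -0.0864, 0.2586]
tool_rot: [-3.14, -0.105, -0.0]
contact_force: [1.6, 0.1, 0.7]
gripper_width: 0.091
grasp_force: 0.0
```

drive_tool --pt "0.022 -0.2 -0.01 0 0 0 1" --pt "0.022 -0.2 -0.01 0 0 0 1" --pt "0.022 -0.2 -0.01 0 0 0 1" --pt "0.022 -0.2 -0.01 0 0 0 1" --pt "0.022 -0.2 -0.01 0 0 0 1" --pt "0.022 -0.2 -0.01 0 0 0 1" --pt "0.022 -0.2 -0.01 0 0 0 1" --pt "0.022 -0.2 -0.01 0 0 0 1"

```text
t: 30.3
tcp_pos: [0.3772, 0.2361, 0.2745]
tool_rot: [3.14, 0.106, -0.0]
contact_force: [0.3, -0.0, 0.1]
gripper_width: 0.0912
grasp_force: 0.0
```

drive_tool --pt "0.02 -0.16 0 0 0 0 1" --pt "0.02 -0.16 0 0 0 0 1" --pt "0 0 0 0 0 -0.017 1" --pt "0 0 0 0 0 -0.017 1" --pt "0 0 0 0 0 -0.017 1" --pt "0 0 0 0 0 0 1" --pt "0 0 0 0 0 0 1" --pt "0 0 0 0 0 0 1"

```text
t: 31.1
tcp_pos: [0.3808, 0.2985, 0.2744]
tool_rot: [3.084, 0.601, -0.0]
contact_force: [0.4, -0.2, 0.2]
gripper_width: 0.0914
grasp_force: 0.0
```

```bash
python3 - <<'E'
from h import *
c=snap('wrist','w10'); P=cloud(c); x,y,z=P[...,0],P[...,1],P[...,2]; h=cv2.cvtColor(c['pixels'],cv2.COLOR_BGR2HSV).astype(int)
m=(z>.077)&(z<.09)&(abs(x-.41)<.15)&(abs(y-.39)<.15)
m=cv2.morphologyEx(m.astype(np.uint8),cv2.MORPH_OPEN,np.ones((5,5)))>0
q=P[m]; print('reader',m.sum(),np.median(q[:,2]),cv2.minAreaRect(q[:,:2].astype(np.float32)))
n,l,st,ce=cv2.connectedComponentsWithStats(m.astype(np.uint8)); print(st)
m=(z>.046)&(z<.058)&(abs(x-.41)<.13)&(abs(y-.39)<.13); q=P[m]; r=cv2.minAreaRect(q[:,:2].astype(np.float32)); print('station',r,cv2.boxPoints(r).round(4).tolist())
delta((.405,.388,.25),22)
E
```

```text
reader 8136 0.08153437350416781 ((0.47301191091537476, 0.3578506410121918), (0.1278029829263687, 0.2514246702194214), 61.17470932006836)
[[     0      0    640    480 299064]
 [   262      3     96     46    737]
 [   450     19      5      6     30]
 [   456     24     19     12    108]
 [   195     47     57    175   7261]]
station ((0.43071168661117554, 0.36989977955818176), (0.18505625426769257, 0.23419995605945587), 75.50261688232422) [[0.29420000314712524, 0.30959999561309814], [0.5209000110626221, 0.25099998712539673], [0.5672000050544739, 0.4302000105381012], [0.34049999713897705, 0.4887999892234802]]
t 31.1 tcp [0.3808 0.2984 0.2745] yaw 22.09 tilt [-0. -0.] shift/0.2: [ 0.281 -0.369  0.122] turn z: 0.0002
```

View pics/w10.png

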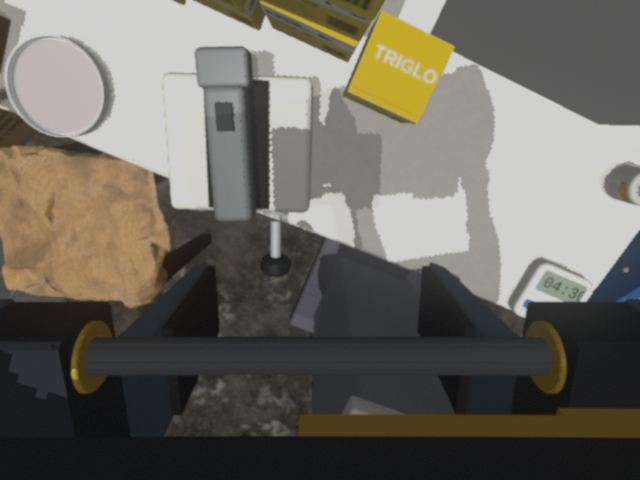

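Reader at (224,48)-(234,218), still lying on the station whose top spans (165,75)-(312,212). Knob out at (275,265).

```bash
python3 - <<'E'
from h import *
c=load('w10'); P=cloud(c); z=P[...,2]; k=np.zeros(z.shape,bool); k[40:230,188:262]=1
q=P[k&(z>.077)&(z<.09)]; 
n=q[:,:2].astype(np.float32); r=cv2.minAreaRect(n); b=cv2.boxPoints(r); print('reader',r,b.round(4).tolist())
# body axis from the body only (rows 110-215): edges midline
for v in range(105,215,20):
    u=np.nonzero((z[v]>.077)&(z[v]<.09)&k[v])[0]; p=plane(c,[(u.min(),v),(u.max(),v)],.083)[:,:2]; print(v,u.min(),u.max(),p.mean(0).round(4),np.hypot(*(p[0]-p[1])).round(4))
v,u=np.nonzero(k&(z>.077)&(z<.09)); p=plane(c,np.c_[u,v],.083)[:,:2].astype(np.float32); print('ray-reader',cv2.minAreaRect(p))
s=plane(c,[(165,74),(313,78),(309,213),(170,209)],.052)[:,:2]; print('station',s.round(4).tolist(),s.mean(0),[np.degrees(np.arctan2(*(s[i]-s[j])[::-1])).round(1) for i,j in((0,3),(1,2))],np.linalg.norm(s-np.roll(s,1,0),axis=1))
h=cv2.cvtColor(c['pixels'],cv2.COLOR_BGR2HSV)[...,2]
kk=np.zeros(z.shape,bool); kk[250:280,258:294]=1; v,u=np.nonzero(kk&(h<60)); p=plane(c,np.c_[u,v],.044)[:,:2]; print('knob',p.mean(0))
E
```

```text
reader ((0.4089225232601166, 0.39075741171836853), (0.13993656635284424, 0.04242561385035515), 23.29437828063965) [[0.33629998564720154, 0.38260000944137573], [0.3529999852180481, 0.34360000491142273], [0.48159998655319214, 0.39890000224113464], [0.46480000019073486, 0.43790000677108765]]
105 205 246 [0.4338 0.4001] 0.0325
125 207 246 [0.4196 0.3945] 0.0313
145 209 248 [0.4053 0.3881] 0.0317
165 210 248 [0.3901 0.3826] 0.0313
185 212 251 [0.3751 0.3754] 0.0326
205 214 252 [0.3594 0.3687] 0.0322
ray-reader ((0.40957844257354736, 0.3902188539505005), (0.1375696361064911, 0.041613396257162094), 22.89238739013672)
station [[0.4365, 0.4617], [0.4806, 0.3445], [0.3701, 0.3043], [0.3253, 0.4252]] [0.4031262  0.38393215] [np.float64(18.2), np.float64(20.0)] [0.11697002 0.12521411 0.11759676 0.12890664]
knob [0.30640396 0.31454853]
```

drive_tool --pt "0.07 -0.092 0.05 0 0 0 1" --pt "0.07 -0.092 0.12 0 0 0 1" --pt "0.07 -0.092 0.12 0 0 0 1" --pt "0.067 -0.092 0.12 0 0 0 1" --pt "0 0 0.12 0 0 -0.0025 1" --pt "0 0 0.12 0 0 0 1" --pt "0 0 0.12 0 0 0 1" --pt "0 0 0 0 0 0 1"

```text
t: 31.95
tcp_pos: [0.4029, 0.3865, 0.118]
tool_rot: [3.076, 0.627, -0.007]
contact_force: [-0.4, -0.4, 0.6]
gripper_width: 0.0915
grasp_force: 0.0
```

```bash
python3 - <<'E'
from h import *
delta((.4044,.3875,.078),23)
E
```

```text
t 31.9 tcp [0.4029 0.3865 0.118 ] yaw 23.03 tilt [-0.004 -0.003] shift/0.2: [ 0.01  -0.002  0.2  ] turn z: 0.0001
```

drive_tool --pt "0.008 0 0.08 0 0 0 1" --pt "0 0 0.08 0 0 0 1" --pt "0 0 0.03 0 0 0 1" --pt "0 0 0.008 0 0 0 1" --pt "0 0 0 0 0 0 1" --pt "0 0 0 0 0 0 -1" --pt "0 0 0 0 0 0 -1" --pt "0 0 0 0 0 0 -1" --newtons 25

```text
t: 32.75
tcp_pos: [0.4057, 0.3883, 0.0814]
tool_rot: [-3.078, -0.629, -0.001]
contact_force: [-0.3, -0.7, 0.3]
gripper_width: 0.0701
grasp_force: 0.0
```

drive_tool --pt "0 0 0 0 0 0 -1" --pt "0 0 0 0 0 0 -1" --pt "0 0 0 0 0 0 -1" --pt "0 0 0 0 0 0 -1" --pt "0 0 0 0 0 0 -1" --pt "0 0 0 0 0 0 -1" --pt "0 0 0 0 0 0 -1" --pt "0 0 0 0 0 0 -1" --newtons 25

```text
t: 33.55
tcp_pos: [0.4056, 0.3882, 0.0809]
tool_rot: [-3.078, -0.629, 0.0]
contact_force: [0.3, 1.1, -0.6]
gripper_width: 0.0337
grasp_force: 25.0
```

drive_tool --pt "0 0 -0.1 0 0 0 -1" --pt "0 0 -0.2 0 0 0 -1" --pt "0 0 -0.2 0 0 0 -1" --pt "-0.15 0 -0.15 0 0 0 -1" --pt "-0.15 0 -0.15 0 0 0 -1" --pt "-0.15 0 -0.1 0 0 0 -1" --pt "0 0 0 0 0 0.0175 -1" --pt "0 0 0 0 0 0.0175 -1"

```text
t: 34.35
tcp_pos: [0.3222, 0.3527, 0.2618]
tool_rot: [-3.128, -0.282, -0.002]
contact_force: [-0.2, -0.5, -1.1]
gripper_width: 0.0339
grasp_force: 25.0
```

drive_tool --pt "0.05 0.1 0 0 0 0.0175 -1" --pt "0.05 0.15 0 0 0 0 -1" --pt "0.05 0.15 0 0 0 0 -1" --pt "0.05 0.18 0 0 0 0 -1" --pt "0 0.18 0 0 0 0 -1" --pt "0 0.18 0 0 0 0 -1" --pt "0 0.18 0 0 0 0 -1" --pt "0 0.18 0 0 0 0 -1"

```text
t: 35.15
tcp_pos: [0.3835, 0.0965, 0.2609]
tool_rot: [3.139, 0.116, 0.0]
contact_force: [1.0, 0.5, -0.6]
gripper_width: 0.0337
grasp_force: 25.0
```

```bash
python3 - <<'E'
from h import *
C=np.array([.428,-.3695]); a=np.radians(4.1); ex=np.array([np.cos(a),np.sin(a)]); ey=np.array([-ex[1],ex[0]])
p=C+(.080-.08-.07-.0036)*ex-.0005*ey; print(p)
delta((*p,.116),4.1)
E
```

```text
[ 0.35462411 -0.37526093]
t 35.1 tcp [0.3835 0.0965 0.2609] yaw 4.23 tilt [ 0. -0.] shift/0.2: [-0.318  2.341  0.725] turn z: 0.0004
```

drive_tool --pt "-0.01 0.195 0 0 0 0 -1" --pt "-0.02 0.195 0 0 0 0 -1" --pt "-0.02 0.195 0 0 0 0 -1" --pt "-0.02 0.195 0 0 0 0 -1" --pt "-0.02 0.195 0 0 0 0 -1" --pt "-0.03 0.195 0 0 0 0 -1" --pt "-0.03 0.195 0 0 0 0 -1" --pt "-0.03 0.195 0 0 0 0 -1"

```text
t: 35.95
tcp_pos: [0.3702, -0.2176, 0.261]
tool_rot: [3.139, 0.115, 0.0]
contact_force: [1.1, 0.4, -0.9]
gripper_width: 0.0337
grasp_force: 25.0
```

drive_tool --pt "-0.04 0.195 0 0 0 0 -1" --pt "-0.04 0.195 0 0 0 0 -1" --pt "-0.04 0.195 0 0 0 0 -1" --pt "-0.018 0.196 0.1 0 0 0 -1" --pt "0 0 0.15 0 0 0 -1" --pt "0 0 0.15 0 0 0 -1" --pt "0 0 0.15 0 0 0 -1" --pt "0 0 0 0 0 0 -1"

```text
t: 36.75
tcp_pos: [0.3534, -0.3721, 0.148]
tool_rot: [-3.134, -0.115, 0.006]
contact_force: [-0.7, 0.4, -0.3]
gripper_width: 0.0335
grasp_force: 25.0
```

```bash
python3 - <<'E'
from h import *
delta((.3546,-.3753,.116),4.1)
c=snap('wrist','w11'); C=np.array([.428,-.3695]); a=np.radians(4.1); ex=np.array([np.cos(a),np.sin(a)]); ey=np.array([-ex[1],ex[0]])
P=cloud(c)-np.r_[C,0]; x=P[...,:2]@ex; y=P[...,:2]@ey; z=P[...,2]
m=(z>.1)&(z<.2)&(abs(y)<.06)&(abs(x)<.1)
q=np.c_[x[m],y[m],z[m]]; print(m.sum(), np.percentile(q,[1,50,99],axis=0).round(4).tolist())
E
```

```text
t 36.8 tcp [ 0.3534 -0.3721  0.148 ] yaw 4.2 tilt [-0.004  0.005] shift/0.2: [0.006 0.017 0.16 ] turn z: 0.0003
26676 [[-0.0885, -0.0224, 0.1357], [-0.0489, 0.0033, 0.1485], [-0.0006, 0.029, 0.1951]]
```

drive_tool --pt "0.006 0.016 0.06 0 0 0 -1" --pt "0 0 0.06 0 0 0 -1" --pt "0 0 0.035 0 0 0 -1" --pt "0 0 0 0 0 0 -1" --pt "0 0 0 0 0 0 -1" --pt "0 0 0 0 0 0 -1" --pt "0 0 0 0 0 0 -1" --pt "0 0 0 0 0 0 -1"

```text
t: 37.6
tcp_pos: [0.3563, -0.377, 0.1202]
tool_rot: [3.139, 0.115, 0.0]
contact_force: [0.6, 0.4, -1.5]
gripper_width: 0.0339
grasp_force: 25.0
```

```bash
python3 - <<'E'
from h import *
delta((.3546,-.3753,.116),4.1)
c=snap('wrist','w12'); C=np.array([.428,-.3695]); a=np.radians(4.1); ex=np.array([np.cos(a),np.sin(a)]); ey=np.array([-ex[1],ex[0]])
P=cloud(c)-np.r_[C,0]; x=P[...,:2]@ex; y=P[...,:2]@ey; z=P[...,2]
m=(z>.08)&(z<.14)&(abs(y)<.05)&(x>-.06)&(x<.04)
q=np.c_[x[m],y[m],z[m]]; print(m.sum(), np.percentile(q,[1,50,99],axis=0).round(4).tolist())
for xx in np.arange(-.055,.01,.01):
    s=q[abs(q[:,0]-xx)<.004]
    if len(s): print(xx.round(3),len(s),np.median(s[:,2]).round(4),np.percentile(s[:,1],[2,98]).round(4))
E
```

```text
t 37.6 tcp [ 0.3563 -0.377   0.1202] yaw 4.21 tilt [ 0. -0.] shift/0.2: [-0.008 -0.009  0.021] turn z: 0.0003
18168 [[-0.0592, -0.0266, 0.105], [-0.0275, -0.0015, 0.1198], [0.0023, 0.0233, 0.138]]
-0.055 3641 0.1228 [-0.028   0.0246]
-0.045 1679 0.1219 [-0.0177  0.0143]
-0.035 1768 0.1212 [-0.0177  0.0143]
-0.025 2131 0.1191 [-0.0208  0.0176]
-0.015 2418 0.1194 [-0.0214  0.0181]
-0.005 2576 0.1193 [-0.0214  0.0181]
0.005 578 0.1153 [-0.0185  0.0152]
```

drive_tool --pt "-0.01 -0.005 0.01 0 0 0 -1" --pt "0 0 0 0 0 0 -1" --pt "0 0 0 0 0 0 -1" --pt "0 0 0 0 0 0 -1" --pt "0 0 0 0 0 0 -1" --pt "0 0 0 0 0 0 -1" --pt "0 0 0 0 0 0 -1" --pt "0 0 0 0 0 0 -1"

```text
t: 38.45
tcp_pos: [0.3542, -0.376, 0.1179]
tool_rot: [-3.139, -0.116, -0.0]
contact_force: [-0.3, 0.6, -1.9]
gripper_width: 0.0339
grasp_force: 25.0
```

drive_tool --pt "0 0 0 0 0 0 -1" --pt "0 0 0 0 0 0 -1" --pt "0 0 0 0 0 0 -1" --pt "0 0 0 0 0 0 -1" --pt "0 0 0 0 0 0 -1" --pt "0 0 0 0 0 0 -1" --pt "0 0 0 0 0 0 -1" --pt "0 0 0 0 0 0 -1"

```text
t: 39.25
tcp_pos: [0.3542, -0.376, 0.1179]
tool_rot: [3.139, 0.116, 0.0]
contact_force: [1.2, -0.0, -0.8]
gripper_width: 0.0338
grasp_force: 25.0
```

drive_tool --pt "0 0 0 0 0 0 -1" --pt "0 0 0 0 0 0 -1" --pt "0 0 0 0 0 0 -1" --pt "0 0 0 0 0 0 -1" --pt "0 0 0 0 0 0 -1" --pt "0 0 0 0 0 0 -1" --pt "0 0 0 0 0 0 -1" --pt "0 0 0 0 0 0 -1"

```text
t: 40.05
tcp_pos: [0.3542, -0.376, 0.1179]
tool_rot: [-3.139, -0.115, -0.0]
contact_force: [-0.0, -0.4, -1.5]
gripper_width: 0.034
grasp_force: 25.0
```

```bash
python3 - <<'E'
from h import *
s=state(); print(s['tcp_pos'],abs(s['dq']).max())
c=snap('wrist','w13'); C=np.array([.428,-.3695]); a=np.radians(4.1); ex=np.array([np.cos(a),np.sin(a)]); ey=np.array([-ex[1],ex[0]])
P=cloud(c)-np.r_[C,0]; x=P[...,:2]@ex; y=P[...,:2]@ey; z=P[...,2]
m=(z>.08)&(z<.14)&(abs(y)<.05)&(x>-.06)&(x<.04)
q=np.c_[x[m],y[m],z[m]]
for xx in (-.035,-.015,-.005):
    s=q[abs(q[:,0]-xx)<.004]; print(xx,np.median(s[:,2]).round(4),np.percentile(s[:,1],[2,98]).round(4))
delta((.3546,-.3753,.25))
E
```

```text
[ 0.35417184 -0.37598819  0.11790488] 0.001097142169769424
-0.035 0.1187 [-0.0162  0.0153]
-0.015 0.1171 [-0.0203  0.0193]
-0.005 0.1168 [-0.0201  0.0191]
t 40.1 tcp [ 0.3541 -0.376   0.1179] yaw 4.21 tilt [-0.  0.] shift/0.2: [ 0.003 -0.003 -0.66 ] turn z: None
```

Nose is centred and level, held steady for over 2 s. Returning the reader.

drive_tool --pt "0 0 -0.15 0 0 0 -1" --pt "0 0 -0.2 0 0 0 -1" --pt "0 0 -0.2 0 0 0 -1" --pt "0 -0.1 -0.15 0 0 0 -1" --pt "0.04 -0.195 0 0 0 0 -1" --pt "0.04 -0.195 0 0 0 0 -1" --pt "0.04 -0.195 0 0 0 0 -1" --pt "0.03 -0.195 0 0 0 0 -1"

```text
t: 40.9
tcp_pos: [0.3711, -0.1968, 0.258]
tool_rot: [3.139, 0.115, 0.001]
contact_force: [0.4, 0.5, -1.4]
gripper_width: 0.0337
grasp_force: 25.0
```

drive_tool --pt "0.01 -0.195 0 0 0 0 -1" --pt "0 -0.195 0 0 0 0 -1" --pt "0 -0.195 0 0 0 0 -1" --pt "0 -0.195 0 0 0 0 -1" --pt "0 -0.195 0 0 0 0 -1" --pt "0 -0.195 0 0 0 0 -1" --pt "0 -0.195 0 0 0 0 -1" --pt "0 -0.195 0 0 0 0 -1"

```text
t: 41.7
tcp_pos: [0.3498, 0.1146, 0.2581]
tool_rot: [-3.139, -0.115, -0.001]
contact_force: [1.1, -0.1, -1.9]
gripper_width: 0.0339
grasp_force: 25.0
```

drive_tool --pt "-0.06 -0.195 0 0 0 0 -1" --pt "-0.06 -0.195 0 0 0 0 -1" --pt "-0.06 -0.195 0 0 0 0 -1" --pt "-0.06 -0.195 0 0 0 0 -1" --pt "0 -0.1 0 0 0 -0.0175 -1" --pt "0 0 0 0 0 -0.0175 -1" --pt "0 0 0 0 0 -0.0175 -1" --pt "0 0 0 0 0 0 -1"

```text
t: 42.5
tcp_pos: [0.2892, 0.2851, 0.2579]
tool_rot: [3.077, 0.633, -0.0]
contact_force: [-0.3, -0.1, -2.0]
gripper_width: 0.0339
grasp_force: 25.0
```

```bash
python3 - <<'E'
from h import *
delta((.4044,.3875,.083),22)
E
```

```text
t 42.5 tcp [0.2892 0.2851 0.2579] yaw 23.27 tilt [-0. -0.] shift/0.2: [ 0.732 -0.243  0.874] turn z: 0.0035
```

drive_tool --pt "0.122 -0.04 0 0 0 0 -1" --pt "0.122 -0.04 0 0 0 0 -1" --pt "0.122 -0.04 0.05 0 0 0 -1" --pt "0.122 -0.04 0.1 0 0 0 -1" --pt "0.122 -0.04 0.1 0 0 0 -1" --pt "0.12 -0.04 0.1 0 0 0 -1" --pt "0 0 0.15 0 0 0.0035 -1" --pt "0 0 0.1 0 0 0 -1"

```text
t: 43.3
tcp_pos: [0.4049, 0.3863, 0.136]
tool_rot: [3.086, 0.587, -0.002]
contact_force: [-0.0, -0.1, -0.9]
gripper_width: 0.0336
grasp_force: 25.0
```

drive_tool --pt "0 0 0 0 0 0 -1" --pt "0 0 0 0 0 0 -1" --pt "0 0 0 0 0 0 -1" --pt "0 0 0 0 0 0 -1" --pt "0 0 0 0 0 0 -1" --pt "0 0 0 0 0 0 -1" --pt "0 0 0 0 0 0 -1" --pt "0 0 0 0 0 0 -1"

```text
t: 44.1
tcp_pos: [0.4049, 0.3865, 0.138]
tool_rot: [-3.085, -0.596, -0.0]
contact_force: [-0.1, -0.3, -2.0]
gripper_width: 0.0341
grasp_force: 25.0
```

```bash
python3 - <<'E'
from h import *
delta((.4044,.3875,.082),22)
E
```

```text
t 44.1 tcp [0.4049 0.3865 0.138 ] yaw 21.85 tilt [0. 0.] shift/0.2: [-0.    -0.005  0.28 ] turn z: -0.0004
```

drive_tool --pt "0 -0.005 0.06 0 0 0 -1" --pt "0 0 0.08 0 0 0 -1" --pt "0 0 0.06 0 0 0 -1" --pt "0 0 0.04 0 0 0 -1" --pt "0 0 0.02 0 0 0 -1" --pt "0 0 0.01 0 0 0 -1" --pt "0 0 0 0 0 0 -1" --pt "0 0 0 0 0 0 -1"

```text
t: 44.9
tcp_pos: [0.4047, 0.3876, 0.0843]
tool_rot: [-3.084, -0.595, -0.001]
contact_force: [0.6, -0.3, -2.3]
gripper_width: 0.0338
grasp_force: 25.0
```

drive_tool --pt "0 0 0.008 0 0 0 -1" --pt "0 0 0.006 0 0 0 -1" --pt "0 0 0 0 0 0 -1" --pt "0 0 0 0 0 0 -1" --pt "0 0 0 0 0 0 -0.1" --pt "0 0 0 0 0 0 0.3" --pt "0 0 0 0 0 0 0.5" --pt "0 0 0 0 0 0 0.7"

```text
t: 45.7
tcp_pos: [0.4045, 0.3874, 0.0812]
tool_rot: [-3.085, -0.595, -0.0]
contact_force: [-0.1, 0.3, 0.0]
gripper_width: 0.0621
grasp_force: 0.0
```

drive_tool --pt "0 0 0 0 0 0 0.8" --pt "0 0 -0.05 0 0 0 0.8" --pt "0 0 -0.15 0 0 0 0.8" --pt "0 0 -0.2 0 0 0 0.8" --pt "0 0 -0.2 0 0 0 0.8" --pt "-0.1 0.1 -0.1 0 0 0 0.8" --pt "-0.1 0.1 0 0 0 0 0.8" --pt "0 0 0 0 0 0 0.8"

```text
t: 46.5
tcp_pos: [0.3809, 0.3332, 0.2225]
tool_rot: [3.085, 0.594, 0.0]
contact_force: [-0.9, 0.0, -0.4]
gripper_width: 0.082
grasp_force: 0.0
```

```bash
python3 - <<'E'
from h import *
c=snap('wrist','w14'); P=cloud(c); x,y,z=P[...,0],P[...,1],P[...,2]; V=cv2.cvtColor(c['pixels'],cv2.COLOR_BGR2HSV)[...,2]
m=(z>.074)&(z<.09)&(abs(x-.41)<.09)&(abs(y-.39)<.08); m=cv2.morphologyEx(m.astype(np.uint8),cv2.MORPH_OPEN,np.ones((7,7)))>0
q=P[m]; print('reader',m.sum(),np.percentile(q[:,2],[2,50,98]),cv2.minAreaRect(q[:,:2].astype(np.float32)))
m=(np.hypot(x-.303,y-.314)<.03)&(z>.025)&(z<.055)&(V<70); v,u=np.nonzero(m); p=plane(c,np.c_[u,v],.044)[:,:2]; print('knob',len(p),p.mean(0))
delta((.31,.3165,.2),20)
E
```

```text
reader 9849 [0.07683247 0.08135425 0.08437238] ((0.40824222564697266, 0.390184611082077), (0.13943815231323242, 0.04179948940873146), 21.05183982849121)
knob 708 [0.30685118 0.31610748]
t 46.5 tcp [0.3818 0.3345 0.2223] yaw 21.8 tilt [0.001 0.   ] shift/0.2: [-0.367 -0.05   0.111] turn z: 0.005
```

Reader lies back on its rest at (0.408,0.390), yaw 21°. Now the knob.

drive_tool --pt "-0.13 -0.019 0 0 0 0 1" --pt "-0.13 -0.019 0 0 0 0 1" --pt "-0.14 -0.018 0 0 0 0 1" --pt "0 0 0.1 0 0 0.005 1" --pt "0 0 0.15 0 0 0 1" --pt "0 0 0.15 0 0 0 1" --pt "0 0 0.15 0 0 0 1" --pt "0 0 0 0 0 0 1"

```text
t: 47.35
tcp_pos: [0.3028, 0.3155, 0.1088]
tool_rot: [3.091, 0.547, -0.007]
contact_force: [0.7, -0.3, 1.1]
gripper_width: 0.091
grasp_force: 0.0
```

```bash
python3 - <<'E'
from h import *
delta((.3032,.3151,.034),20)
E
```

```text
t 47.4 tcp [0.3028 0.3155 0.1088] yaw 20.06 tilt [-0.004 -0.003] shift/0.2: [0.003 0.002 0.374] turn z: 0.0002
```

drive_tool --pt "0 0 0.1 0 0 0 1" --pt "0 0 0.1 0 0 0 1" --pt "0 0 0.1 0 0 0 1" --pt "0 0 0.07 0 0 0 1" --pt "0 0 0 0 0 0 -1" --pt "0 0 0 0 0 0 -1" --pt "0 0 0 0 0 0 -1" --pt "0 0 0 0 0 0 -1" --newtons 30

```text
t: 48.15
tcp_pos: [0.3043, 0.3164, 0.038]
tool_rot: [-3.093, -0.547, -0.002]
contact_force: [0.4, 0.4, -0.7]
gripper_width: 0.0621
grasp_force: 0.0
```

drive_tool --pt "0 0 0 0 0 0 -1" --pt "0 0 0 0 0 0 -1" --pt "0 0 0 0 0 0 -1" --pt "0 0 0 0 0 0 -1" --pt "0.02 0 0 0 0 0 -1" --pt "0.02 0 0 0 0 0 -1" --pt "0.02 0 0 0 0 0 -1" --pt "0.02 0 0 0 0 0 -1" --newtons 30

```text
t: 48.95
tcp_pos: [0.3178, 0.3201, 0.037]
tool_rot: [3.091, 0.548, -0.004]
contact_force: [-0.4, -12.0, 8.0]
gripper_width: 0.0291
grasp_force: 30.0
```

drive_tool --pt "0.01 0 0 0 0 0 -1" --pt "0.01 0 0 0 0 0 -1" --pt "0.005 0 0 0 0 0 -1" --pt "0 0 0 0 0 0 -1" --pt "0 0 0 0 0 0 -1" --pt "0 0 0 0 0 0 -1" --pt "0 0 0 0 0 0 -1" --pt "0 0 0 0 0 0 -1" --newtons 30

```text
t: 49.75
tcp_pos: [0.3211, 0.3211, 0.0369]
tool_rot: [3.091, 0.547, -0.008]
contact_force: [-8.7, -10.3, 12.6]
gripper_width: 0.0292
grasp_force: 30.0
```

drive_tool --pt "0.01 0 0 0 0 0 -1" --pt "0.01 0 0 0 0 0 -1" --pt "0 0 0 0 0 0 -1" --pt "0 0 0 0 0 0 -1" --pt "0 0 0 0 0 0 -1" --pt "0 0 0 0 0 0 -1" --pt "0 0 0 0 0 0 -1" --pt "0 0 0 0 0 0 -1" --newtons 30

```text
t: 50.55
tcp_pos: [0.3218, 0.3211, 0.0366]
tool_rot: [3.089, 0.546, -0.017]
contact_force: [-25.5, -8.8, 20.1]
gripper_width: 0.0293
grasp_force: 30.0
```

drive_tool --pt "0 0 0 0 0 0 1" --pt "0 0 0 0 0 0 1" --pt "0 0 0 0 0 0 1" --pt "0 0 0 0 0 0 1" --pt "0 0 0 0 0 0 1" --pt "0 0 0 0 0 0 1" --pt "0 0 -0.05 0 0 0 1" --pt "0 0 -0.15 0 0 0 1"

```text
t: 51.35
tcp_pos: [0.3264, 0.3238, 0.0765]
tool_rot: [3.092, 0.547, -0.005]
contact_force: [0.5, 0.5, 0.7]
gripper_width: 0.0896
grasp_force: 0.0
```

drive_tool --pt "0 0 -0.2 0 0 0 1" --pt "0 0 -0.2 0 0 0 1" --pt "0 0 -0.2 0 0 0 1" --pt "0 0 -0.1 0 0 0 1" --pt "0 0.1 0 0 0 0 1" --pt "0 0.1 0 0 0 0 1" --pt "0 0 0 0 0 0 1" --pt "0 0 0 0 0 0 1"

```text
t: 52.15
tcp_pos: [0.341, 0.2869, 0.2177]
tool_rot: [-3.094, -0.545, -0.001]
contact_force: [-0.3, 1.1, 0.1]
gripper_width: 0.0912
grasp_force: 0.0
```

```bash
python3 - <<'E'
from h import *
c=snap('wrist','w15'); P=cloud(c); x,y,z=P[...,0],P[...,1],P[...,2]; V=cv2.cvtColor(c['pixels'],cv2.COLOR_BGR2HSV)[...,2]
m=(np.hypot(x-.32,y-.32)<.03)&(z>.02)&(z<.055)&(V<70); v,u=np.nonzero(m); p=plane(c,np.c_[u,v],.044)[:,:2]; print('knob',len(p),p.mean(0))
m=(z>.074)&(z<.09)&(abs(x-.41)<.09)&(abs(y-.39)<.08); m=cv2.morphologyEx(m.astype(np.uint8),cv2.MORPH_OPEN,np.ones((7,7)))>0
q=P[m]; print('reader',np.median(q[:,2]),cv2.minAreaRect(q[:,:2].astype(np.float32))); print(state()['tcp_pos'])
E
```

```text
knob 811 [0.32288948 0.32065452]
reader 0.08058009955078754 ((0.4217221736907959, 0.34570756554603577), (0.1094709113240242, 0.03367050364613533), 15.095402717590332)
[0.34091518 0.28719767 0.21752326]
```

View pics/w15.png

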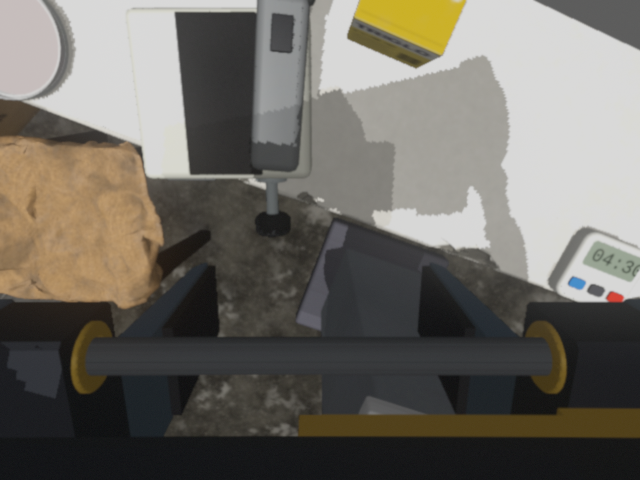

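The reader has been knocked towards the station's right edge, now at (280,0)-(275,170), partly off the rubber (black at 180–255). The knob is home at (272,222). I'll measure the reader fully and put it back.

drive_tool --pt "0.1 0 -0.05 0 0 0 1" --pt "0.1 0 -0.05 0 0 0 1" --pt "0.1 -0.05 -0.05 0 0 0 1" --pt "0 -0.05 -0.05 0 0 0 1" --pt "0 0 0 0 0 0 1" --pt "0 0 0 0 0 0 1" --pt "0 0 0 0 0 0 1" --pt "0 0 0 0 0 0 1"

```text
t: 53.0
tcp_pos: [0.39, 0.3259, 0.2568]
tool_rot: [3.093, 0.547, -0.001]
contact_force: [0.2, -0.1, -0.3]
gripper_width: 0.0914
grasp_force: 0.0
```

```bash
python3 - <<'E'
from h import *
c=snap('wrist','w16'); P=cloud(c); x,y,z=P[...,0],P[...,1],P[...,2]
m=(z>.068)&(z<.09)&(abs(x-.42)<.1)&(abs(y-.35)<.1); m=cv2.morphologyEx(m.astype(np.uint8),cv2.MORPH_OPEN,np.ones((7,7))).astype(np.uint8)
n,l,st,ce=cv2.connectedComponentsWithStats(m); i=1+np.argmax(st[1:,4]); print(st[1:]); q=P[l==i]; r=cv2.minAreaRect(q[:,:2].astype(np.float32)); print('reader',r,cv2.boxPoints(r).round(4).tolist())
A=np.c_[q[:,:2],np.ones(len(q))]; print('plane',np.linalg.lstsq(A,q[:,2],rcond=None)[0], np.median(q[:,2]))
V=cv2.cvtColor(c['pixels'],cv2.COLOR_BGR2HSV)[...,2]
k=(V<60)&(z>.05)&(z<.06)&(abs(x-.41)<.1)&(abs(y-.39)<.09); k=cv2.morphologyEx(k.astype(np.uint8),cv2.MORPH_OPEN,np.ones((5,5)))>0; r=cv2.minAreaRect(P[k][:,:2].astype(np.float32)); print('rubber visible',r,cv2.boxPoints(r).round(4).tolist())
delta((.41,.35,.12),15)
E
```

```text
[[ 299   33   23   14  200]
 [ 332   47   12    9  101]
 [ 349   52   28   16  285]
 [ 286   54   60  183 7984]
 [ 374   64   94   78 4600]]
reader ((0.4370488226413727, 0.3496659994125366), (0.14088669419288635, 0.04208115488290787), 15.216713905334473) [[0.3635999858379364, 0.351500004529953], [0.37459999322891235, 0.3109000027179718], [0.5105000138282776, 0.34790000319480896], [0.49950000643730164, 0.38850000500679016]]
plane [-0.04058433  0.0583059   0.07715643] 0.0799759842669914
rubber visible ((0.4033483862876892, 0.38471487164497375), (0.11191701143980026, 0.04818343743681908), 14.788834571838379) [[0.34310001134872437, 0.3937000036239624], [0.3553999960422516, 0.34709998965263367], [0.4636000096797943, 0.3756999969482422], [0.4512999951839447, 0.4223000109195709]]
t 53.0 tcp [0.3901 0.326  0.2568] yaw 20.04 tilt [-0.001 -0.   ] shift/0.2: [ 0.135 -0.079  0.684] turn z: 0.014
```

```bash
python3 - <<'E'
from h import *
c=load('w16'); P=cloud(c); k=np.zeros((480,640),bool); k[20:200,352:520]=1
q=P[k&(P[...,2]>.03)&(P[...,0]<.56)]; print(np.percentile(q,[1,50,99],axis=0).round(3).tolist()); r=cv2.minAreaRect(q[:,:2].astype(np.float32)); print(cv2.boxPoints(r).round(3).tolist())
a=np.radians(15.2); p=np.array([.437,.3497])-.015*np.array([np.cos(a),np.sin(a)]); print(p); delta((*p,.13),15.2)
E
```

```text
[[0.479, 0.221, 0.033], [0.513, 0.288, 0.075], [0.557, 0.352, 0.245]]
[[0.46399998664855957, 0.3540000021457672], [0.4869999885559082, 0.1940000057220459], [0.5680000185966492, 0.20499999821186066], [0.5460000038146973, 0.36500000953674316]]
[0.42252475 0.34576716]
t 53.0 tcp [0.3901 0.326  0.2568] yaw 20.04 tilt [-0.001 -0.   ] shift/0.2: [ 0.187 -0.038  0.634] turn z: 0.0135
```

drive_tool --pt "0.06 -0.013 0.05 0 0 0 0.4" --pt "0.06 -0.013 0.1 0 0 0 0.4" --pt "0.067 -0.012 0.1 0 0 0 0.4" --pt "0 0 0.1 0 0 0.0135 0.4" --pt "0 0 0.14 0 0 0 0.4" --pt "0 0 0.14 0 0 0 0.4" --pt "0 0 0 0 0 0 0.4" --pt "0 0 0 0 0 0 0.4"

```text
t: 53.85
tcp_pos: [0.4233, 0.3464, 0.131]
tool_rot: [3.114, 0.415, -0.001]
contact_force: [0.3, -0.3, 1.2]
gripper_width: 0.0638
grasp_force: 0.0
```

```bash
python3 - <<'E'
from h import *
delta((.4225,.3458,.079),15.2)
E
```

```text
t 53.9 tcp [0.4233 0.3464 0.131 ] yaw 15.19 tilt [-0.001 -0.001] shift/0.2: [-0.004  0.002  0.26 ] turn z: -0.0
```

drive_tool --pt "-0.004 0 0.08 0 0 0 0.4" --pt "0 0 0.1 0 0 0 0.4" --pt "0 0 0.06 0 0 0 0.4" --pt "0 0 0.02 0 0 0 0.4" --pt "0 0 0 0 0 0 -1" --pt "0 0 0 0 0 0 -1" --pt "0 0 0 0 0 0 -1" --pt "0 0 0 0 0 0 -1" --newtons 25

```text
t: 54.65
tcp_pos: [0.4226, 0.3463, 0.0797]
tool_rot: [-3.114, -0.415, -0.001]
contact_force: [0.1, 2.0, 6.1]
gripper_width: 0.0348
grasp_force: 25.2
```

drive_tool --pt "0 0 0 0 0 0 -1" --pt "0 0 0 0 0 0 -1" --pt "0 0 0 0 0 0 -1" --pt "0 0 -0.05 0 0 0 -1" --pt "0 0 -0.1 0 0 0 -1" --pt "0 0 -0.05 0 0 0 -1" --pt "0 0 0 0 0 0 -1" --pt "0 0 0 0 0 0 -1"

```text
t: 55.45
tcp_pos: [0.4222, 0.3461, 0.1191]
tool_rot: [-3.114, -0.415, -0.0]
contact_force: [0.4, 1.0, -1.1]
gripper_width: 0.0352
grasp_force: 24.5
```

```bash
python3 - <<'E'
from h import *
delta((.3924,.3824,.084),20); print(state()['gripper_width'],state()['grasp_force'])
E
```

```text
t 55.5 tcp [0.4222 0.3461 0.1191] yaw 15.19 tilt [0. 0.] shift/0.2: [-0.096 -0.214  0.176] turn z: -0.0133
0.035205576060755146 24.456373318098485
```

drive_tool --pt "-0.03 -0.07 0 0 0 0 -1" --pt "-0.03 -0.07 0 0 0 0 -1" --pt "-0.036 -0.074 0 0 0 0 -1" --pt "0 0 0.05 0 0 -0.0133 -1" --pt "0 0 0.07 0 0 0 -1" --pt "0 0 0.04 0 0 0 -1" --pt "0 0 0.016 0 0 0 -1" --pt "0 0 0 0 0 0 -1"

```text
t: 56.25
tcp_pos: [0.3921, 0.3825, 0.0835]
tool_rot: [3.094, 0.545, -0.001]
contact_force: [0.1, 0.3, -1.3]
gripper_width: 0.0349
grasp_force: 24.5
```

drive_tool --pt "0 0 0.005 0 0 0 -1" --pt "0 0 0.005 0 0 0 -1" --pt "0 0 0 0 0 0 -1" --pt "0 0 0 0 0 0 -1" --pt "0 0 0 0 0 0 -1" --pt "0 0 0 0 0 0 -1" --pt "0 0 0 0 0 0 -1" --pt "0 0 0 0 0 0 -1"

```text
t: 57.05
tcp_pos: [0.3927, 0.3826, 0.0822]
tool_rot: [-3.094, -0.545, -0.001]
contact_force: [-2.2, 0.3, 5.9]
gripper_width: 0.0348
grasp_force: 24.5
```

Contact is felt; releasing and retreating.

drive_tool --pt "0 0 0 0 0 0 0" --pt "0 0 0 0 0 0 0.3" --pt "0 0 0 0 0 0 0.6" --pt "0 0 0 0 0 0 0.8" --pt "0 0 0 0 0 0 0.8" --pt "0 0 0 0 0 0 0.8" --pt "0 0 -0.05 0 0 0 0.8" --pt "0 0 -0.15 0 0 0 0.8"

```text
t: 57.85
tcp_pos: [0.3915, 0.3815, 0.121]
tool_rot: [3.092, 0.545, -0.006]
contact_force: [0.2, -0.1, 1.2]
gripper_width: 0.0817
grasp_force: 0.0
```

drive_tool --pt "0 0 -0.2 0 0 0 1" --pt "0 0 -0.2 0 0 0 1" --pt "0 0 -0.2 0 0 0 1" --pt "0 0.1 -0.1 0 0 0 1" --pt "0 0.1 0 0 0 0 1" --pt "0 0.1 0 0 0 0 1" --pt "0 0 0 0 0 0 1" --pt "0 0 0 0 0 0 1"

```text
t: 58.65
tcp_pos: [0.413, 0.326, 0.2625]
tool_rot: [-3.094, -0.544, -0.001]
contact_force: [-0.5, 0.1, -0.8]
gripper_width: 0.0914
grasp_force: 0.0
```

```bash
python3 - <<'E'
from h import *
c=snap('wrist','w17'); P=cloud(c); x,y,z=P[...,0],P[...,1],P[...,2]; V=cv2.cvtColor(c['pixels'],cv2.COLOR_BGR2HSV)[...,2]
m=(z>.07)&(z<.09)&(abs(x-.41)<.1)&(abs(y-.39)<.1); m=cv2.morphologyEx(m.astype(np.uint8),cv2.MORPH_OPEN,np.ones((7,7))).astype(np.uint8)
n,l,st,ce=cv2.connectedComponentsWithStats(m); i=1+np.argmax(st[1:,4]); q=P[l==i]; r=cv2.minAreaRect(q[:,:2].astype(np.float32)); print('reader',r)
A=np.c_[q[:,:2],np.ones(len(q))]; print('plane',np.linalg.lstsq(A,q[:,2],rcond=None)[0], np.median(q[:,2]))
m=(np.hypot(x-.32,y-.32)<.03)&(z>.02)&(z<.055)&(V<70); v,u=np.nonzero(m); p=plane(c,np.c_[u,v],.044)[:,:2]; print('knob',len(p),p.mean(0))
t=snap('top','top4'); T=cloud(t); h=cv2.cvtColor(t['pixels'],cv2.COLOR_BGR2HSV).astype(int)
h0=cv2.cvtColor(load('top0')['pixels'],cv2.COLOR_BGR2HSV).astype(int)
print('diff bystanders',[int(np.abs(t['pixels'].astype(int)-load('top0')['pixels'])[a:b,e:f].mean()) for a,b,e,f in((272,306,145,182),(283,307,325,348),(195,238,420,445))]); print(state()['contact_force'],state()['tcp_pos'])
E
```

```text
reader ((0.40634867548942566, 0.38940417766571045), (0.13940082490444183, 0.042171284556388855), 19.98362922668457)
plane [-0.02994075  0.03137525  0.08117021] 0.08136704499994851
knob 569 [0.32369929 0.32168022]
diff bystanders [45, 1, 0]
[ 0.32818757  0.53659673 -0.0572199 ] [0.41283615 0.32649655 0.26216003]
```

```bash
python3 - <<'E'
from h import *
for n in('w10','w17'):
    P=cloud(load(n)); m=(np.hypot(P[...,0]-.384,P[...,1]-.562)<.075)&(P[...,2]>.008)&(P[...,2]<.025); q=P[m]; print(n,len(q),cv2.minEnclosingCircle(q[:,:2].astype(np.float32)) if len(q) else '')
print(hand_in())
E
```

```text
w10 8334 ((0.39196643233299255, 0.5770937204360962), 0.0580655075609684)
w17 8513 ((0.3848806619644165, 0.5811023116111755), 0.059355393052101135)
the job is handed in; nothing more can be done
None
```

The job is handed in: pen, forceps and spatula are in lanes 1, 2 and 4 (no probe seen, lane 3 empty), the label was read, the reader is back on its rest after I re-laid it following a knock aside, and the knob is home; no verdict was returned.

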